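# Book capped tubes into the drying hood

## Task

Unlock the tray of the drying hood by pulling its sprung plunger up and giving it a quarter turn anticlockwise so that it stays up by itself, slide the tray fully out and stand all the capped tubes upright in it. Then, one tube after another in the order red, yellow, green, blue (some are missing), aim the handheld scanner at the middle of the label on the tube's cap from about 10 cm, scan line across the bars, and hold it steady for a good second. Finally stand the scanner back on its dock as it was, push the tray with its tubes fully home and turn the plunger back so that it drops down and locks it; leave the other things on the table alone.

Things in the scene. Friction and masses are not known exactly. Their poses are not given: they have to be found in the camera images.
- station: drying station, fixed: clear acrylic hood 236 mm (x) by 108 mm (y), roof top 126 mm above the table, closed at the back (+y) and at both x ends, open towards its -y. Origin: on the table under the middle of the tray when that is fully home; the hood's open front edge is 51 mm from it along -y. The tray slides out along -y
- tray_floor (a point): centre of the inner floor of the white tray, 13 mm above the table. The tray is 200 mm (its x) by 84 mm (its y) inside, 4 mm walls standing 26 mm above the floor: room for three tubes side by side along x. Axes as the station's. Fully out, this point is 130 mm along -y from its home, 79 mm clear of the hood's front edge
- tray_handle (a point): top centre of the tray's handle, an orange upright block 40 mm (tray x) by 14 mm (tray y) and 80 mm tall, its top 89 mm above the table, fixed to the tray 95 mm from the tray's centre on its -y side, always outside the hood; can be pinched from above across its 14 mm to slide the tray
- tray (a joint): tray slide, m: 0 = fully home under the hood (against a stop), 0.13 = fully out (stop). Friction about 1.5 N. Locked at 0 by the plunger when that is down
- knob (a point): centre of the red wing knob of the sprung index plunger, on a blue bracket 168 mm from the hood's middle along the station's -x (50 mm from the hood's end wall). Wing 44 mm long (this point's x), 14 mm thick (y), 24 mm tall, its top 12 mm above this point, which is 84 mm above the table when the plunger is down. Lifts straight up, twists about the vertical
- plunger_lift (a joint): height of the plunger, m: 0 = down, pin in the tray's lock ear; a spring pulls it down with about 5 N at 0 and 9 N at the top, 0.021. It can be twisted only while above 0.0165; twisted a quarter turn and let down it rests in a notch at about 0.012, the pin clear of the tray
- plunger_twist (a joint): twist of the plunger's knob, rad, anticlockwise seen from above: 0 = wing along the station's x, the plunger can drop fully; 1.57 = in line with the rest notch. Range -0.1 to 1.67; it stays where it is left while lifted
- scanner: pistol scanner, 200 g, upright on its black heel (60 x 46 x 12 mm) on the dock. Origin: centre of the heel's underside, z up. Yellow head 72 x 38 x 34 mm (38 across y), nose forward (+x) and 50 degrees down; its flat sides can be gripped from above at x = 12, z = 93 mm (head's top there z = 118, highest z = 127 mm at the back). Its scan line lies along its y
- nose (a point): middle of the scanner's window, at x = 38 mm, y = 0, z = 60 mm of the scanner's frame. This point's x axis is the beam, going forward and 50 degrees below the scanner's own x axis; y is the scanner's y
- dock_top (a point): centre of the top of the grey dock, a fixed pad 100 x 80 x 8 mm; the scanner's heel stands centred on it, long ways along its x, nose towards +x
- tube_red: loose upright cardboard tube 46 mm in diameter and 64 mm tall with a red cap, a red band and a heavy dark wooden foot 12 mm thick, about 140 g; may be absent. Origin: centre of its underside, z up along the tube. Its x axis is the long way of the label on the cap, the direction in which the bars follow one another; the bars themselves run along y
- label_red (a point): centre of the white bar label (34 x 20 mm) on top of the red tube's cap, 64 mm above the tube's underside
- tube_yellow: loose upright cardboard tube 46 mm in diameter and 64 mm tall with a yellow cap, a yellow band and a heavy dark wooden foot 12 mm thick, about 140 g; may be absent. Origin: centre of its underside, z up along the tube. Its x axis is the long way of the label on the cap, the direction in which the bars follow one another; the bars themselves run along y
- label_yellow (a point): centre of the white bar label (34 x 20 mm) on top of the yellow tube's cap, 64 mm above the tube's underside
- tube_green: loose upright cardboard tube 46 mm in diameter and 64 mm tall with a green cap, a green band and a heavy dark wooden foot 12 mm thick, about 140 g; may be absent. Origin: centre of its underside, z up along the tube. Its x axis is the long way of the label on the cap, the direction in which the bars follow one another; the bars themselves run along y
- label_green (a point): centre of the white bar label (34 x 20 mm) on top of the green tube's cap, 64 mm above the tube's underside
- tube_blue: loose upright cardboard tube 46 mm in diameter and 64 mm tall with a blue cap, a blue band and a heavy dark wooden foot 12 mm thick, about 140 g; may be absent. Origin: centre of its underside, z up along the tube. Its x axis is the long way of the label on the cap, the direction in which the bars follow one another; the bars themselves run along y
- label_blue (a point): centre of the white bar label (34 x 20 mm) on top of the blue tube's cap, 64 mm above the tube's underside
- funnel: bystander, leave alone: red plastic funnel standing mouth down, 90 mm wide, 110 mm tall; origin at its underside (or middle)
- tape: bystander, leave alone: roll of white tape, 90 mm across, 24 mm tall; origin at its underside (or middle)
- paint_jar: bystander, leave alone: paint jar with a blue lid, 60 mm across, 75 mm tall; origin at its underside (or middle)
- glue: bystander, leave alone: glue bottle with an orange cap, 48 mm across, 130 mm tall; origin at its underside (or middle)
- cup: bystander, leave alone: blue mug, 76 mm across, 95 mm tall; origin at its underside (or middle)
- scissors: bystander, leave alone: black-handled scissors lying down, about 150 mm long; origin at its underside (or middle)

How it is judged:
By the outcome, as a careful person would: the job done as asked, in the order asked, and still so for the second after the job is handed in, with the robot touching nothing.
Of tube_red, tube_yellow, tube_green, tube_blue only 2 to 3 are there at a start; the rules pass over those that are not, and their reading is None.
At some moment in a run one of tube_red, tube_yellow, tube_green, tube_blue may be knocked a few centimetres aside while the robot is not near it.
It also fails if it takes over 210 s, if anything falls off the work surface, if the arm or the gripper's body presses on something with over 40 N, if the wrist force passes 120 N, or if a joint passes its speed limit or range.

## Robot

A 6-joint arm with a two-finger parallel gripper is mounted at the origin on the work surface. World frame = base frame: x ahead of the robot, y to its left, z up, the work surface at z = 0. Lengths are in m, angles in rad, forces in N, time in s.
With the tool pointing down it reaches from about 0.35 to 0.85 m from the base axis. Payload 8.1 kg.
Tool frame: the origin (TCP) lies on the centre line of the jaws, within the pads' length; the fingertips stand 22 mm ahead of it and the grasp point (between the pads) lies 3 mm ahead of it; z points along the fingers, y is the line along which they close (so a half turn about z gives the same grasp; the last joint's range is limited). The gripper opens to 93 mm and grips with 3 to 60 N. Pads are 15 mm wide; open, the fingers measure 128 mm over their backs; the gripper's body (75 mm by 188 mm) begins 65 mm behind the grasp point.
Start: joints at [-1.247, 0.13, 1.488, -0, 1.523, -0.085], TCP at [0.239, -0.551, 0.241] pointing down, gripper open.
Joint ranges: [-2.96, 2.96], [-0.89, 2.26], [0.02, 2.5], [-1.34, 4.48], [0, 2.73], [-2.66, 2.66]. Speed limits (rad/s): [2.39, 2.39, 2.79, 3.14, 3.14, 3.14].

## Interface

Orientations are given as a rotation vector (axis times angle).
In Python, from plant import robot gives the robot as it stands.
- The arm moves only by the shell command python3 inch.py [FORCE], which reads ROWS from standard input. ROWS is a JSON object with one list for each field, all of the same length, 1 to 20, a row being the entries at one place: aperture (the finger opening in m), tx, ty, tz (the shift in shares of the most that a row can go, 1 being 50 mm), spin (a turn about the tool's z in fractions of the full range, 1 being pi/2 rad); each row shifts and turns the commanded pose from where the row before left it, along the tool's axes as they then stand; what a row does not reach is not made up. A row lasts 1/10 s, in which the tool goes at most 0.05 m and 0.15 rad, less where a joint would pass 70% of its speed; a pose out of reach is approached as far as the arm can. The fingers move at their own pace and stop on an object; FORCE is the grip in N (left out, the last holds). Time passes only in rows, so rows that do not move let the fingers close. It prints the time, the measured TCP pose, the force, the opening and the grip force at its end. A shift or turn number past 1, either way, is cut back to 1. Input that does not fit is refused with a message, and nothing moves.
- robot.read_state(): the state, without advancing time (a new reading comes with each control period).
- robot.read_camera(name): name is "scene" or "top"; returns a dict with "image" (384x512x3 uint8, red, green, blue), "fx", "fy", "cx", "cy" (pixels), "dist" ([k1, k2, p1, p2, k3] as OpenCV has them; the pictures are not rectified), "R" (3x3) and "t" (3): a world point X has camera coordinates R X + t. Camera axes: x right, y down, z forward; pixel columns grow to the right and rows downward; lengths in m; the calibration is good to about 2 mm. A picture is of the moment at which its call begins. There is no depth.
- robot.close_job(): hands the job in; it is judged then, once.
The state is a dict: "t": time; "q": joint angles; "dq": joint speeds; "joint_torque": joint torques, N m; "tool_pos": TCP position; "orientation": TCP orientation; "force": force on the tool from outside, world axes, zero at the start; "wrist_torque": the same for the moment, N m; "opening": finger opening in m; "gripper_force": force on a finger pad.
Only numpy, scipy, OpenCV 4.12 (cv2) and the standard library are available. Lean on these libraries where they do the work, as an engineer would, in place of code of your own. Each camera call takes 0.05 s, during which the arm holds its last target. There are 200 camera calls.

## Working session

There is one attempt and no reset: what is moved stays moved. The work goes in short steps, Python scripts to look and compute and a shell command to move; the robot and the scene stay as the last step left them, time stands still between calls to the robot, and variables do not carry over. Pictures are saved under pics/ and viewed, at most 14 in all, crops included, and the job is handed in when it is done.

```bash
ls; mkdir -p pics
python3 - <<'E'
from plant import robot
import cv2
s=robot.read_state();print({k:(v.round(3) if hasattr(v,'round') else v) for k,v in s.items()})
for n in("scene","top"):
    c=robot.read_camera(n);cv2.imwrite(f"pics/{n}0.png",cv2.resize(c["image"][:,:,::-1],(800,600),interpolation=cv2.INTER_CUBIC))
    print(n,{k:v for k,v in c.items() if k!="image"})
E
```

```text
inch.py
pics
plant.py
{'t': 0.0, 'q': array([-1.247,  0.131,  1.489,  0.   ,  1.523, -0.085]), 'dq': array([ 0.001,  0.   , -0.   , -0.001,  0.001,  0.001]), 'joint_torque': array([ 2.0000e-03, -5.5983e+01, -4.9176e+01,  7.7000e-02,  3.6000e-02,
       -0.0000e+00]), 'tool_pos': array([ 0.238, -0.55 ,  0.24 ]), 'orientation': array([-3.074, -0.637,  0.   ]), 'force': array([-0.151, -0.135, -0.18 ]), 'wrist_torque': array([ 0.01 , -0.054, -0.036]), 'gripper_force': 0.0, 'opening': 0.09260478837210968}
scene {'fx': 428.13157366457386, 'fy': 428.13157366457386, 'cx': 257.6539230157216, 'cy': 188.82303973241108, 'dist': array([-0.09639739,  0.        ,  0.        ,  0.        ,  0.        ]), 'R': array([[-8.74489538e-01,  4.85044258e-01,  3.38981730e-04],
       [ 4.08794140e-01,  7.37393481e-01, -5.37715729e-01],
       [-2.61065890e-01, -4.70088206e-01, -8.43126135e-01]]), 't': array([ 0.46703931, -0.20781779,  1.60861383])}
top {'fx': 375.1224597976267, 'fy': 375.1224597976267, 'cx': 257.82287766836015, 'cy': 193.88309309729658, 'dist': array([-0.05939099,  0.        ,  0.        ,  0.        ,  0.        ]), 'R': array([[-1.52604215e-03, -9.99764225e-01,  2.16602210e-02],
       [-9.96765414e-01, -2.19686563e-04, -8.03657916e-02],
       [ 8.03516019e-02, -2.17128007e-02, -9.96530067e-01]]), 't': array([0.03926694, 0.57157565, 0.95508239])}
```

View pics/scene0.png

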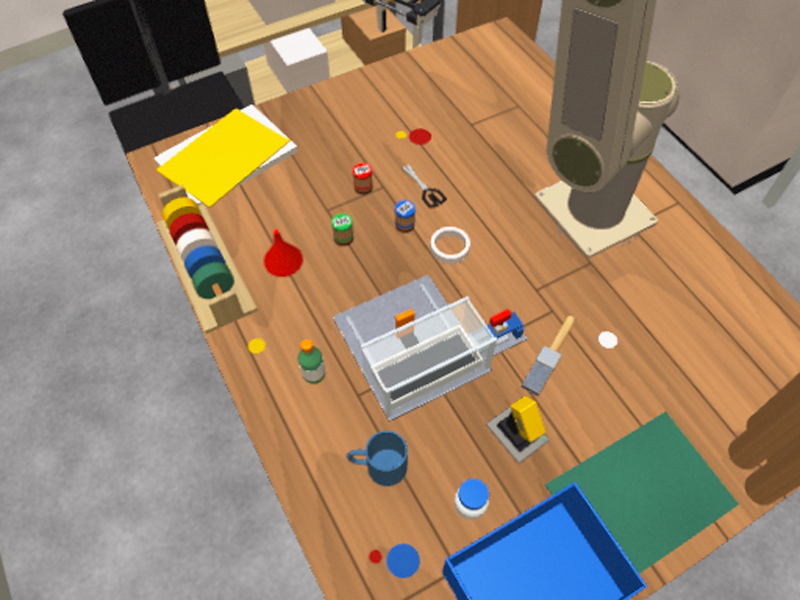

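View pics/top0.png

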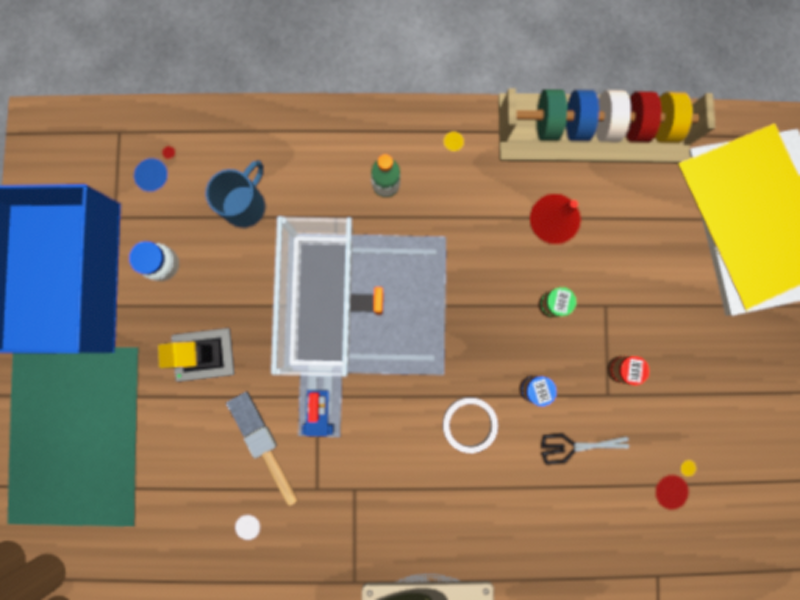

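Top view (800 px): the red (633,370), green (560,302) and blue (540,390) tubes are there and yellow is missing. The hood is at (312,297) and opens to image right (world -y). The handle is at (378,300), the knob at (314,407) and the scanner and dock at (203,354).

```bash
cat > h.py <<'E'
from plant import robot
import numpy as np, cv2
from scipy.spatial.transform import Rotation as Rot
def cams(): return {n:robot.read_camera(n) for n in("scene","top")}
def ray(c,uv):
    K=np.array([[c["fx"],0,c["cx"]],[0,c["fy"],c["cy"]],[0,0,1]])
    p=cv2.undistortPoints(np.array([[uv]],float),K,c["dist"])[0,0]
    d=c["R"].T@np.array([*p,1]); return -c["R"].T@c["t"],d/np.linalg.norm(d)
def plane(c,uv,z):
    o,d=ray(c,uv); return o+d*(z-o[2])/d[2]
def proj(c,X):
    K=np.array([[c["fx"],0,c["cx"]],[0,c["fy"],c["cy"]],[0,0,1]])
    return cv2.projectPoints(np.array([X],float),cv2.Rodrigues(c["R"])[0],c["t"],K,c["dist"])[0][0,0]
def tri(C,ua,ub):
    (o1,d1),(o2,d2)=ray(C["scene"],ua),ray(C["top"],ub)
    A=np.stack([d1,-d2],1);s=np.linalg.lstsq(A,o2-o1,rcond=None)[0]
    p,q=o1+s[0]*d1,o2+s[1]*d2; return (p+q)/2,np.linalg.norm(p-q)
HUE={"red":[(0,8),(172,180)],"green":[(50,75)],"blue":[(105,122)],"yellow":[(22,32)],"orange":[(9,18)]}
def mask(img,col,smin=140,vmin=90):
    h=cv2.cvtColor(img,cv2.COLOR_RGB2HSV);m=np.zeros(h.shape[:2],np.uint8)
    for a,b in HUE[col]: m|=cv2.inRange(h,(a,smin,vmin),(b,255,255))
    return m
def blobs(m,amin=15):
    n,l,s,c=cv2.connectedComponentsWithStats(m)
    return [(s[i,4],c[i].round(1),s[i,:4],(l==i).astype(np.uint8)) for i in range(1,n) if s[i,4]>=amin]
def label(c,col,amin=40,near=None):
    """white patch inside the hull of a colour blob: (px centre, px corners) per candidate"""
    out=[];h=cv2.cvtColor(c["image"],cv2.COLOR_RGB2HSV)
    m=cv2.morphologyEx(mask(c["image"],col,120,70),cv2.MORPH_CLOSE,np.ones((3,3)))
    for a,cc,box,b in blobs(m,amin):
        if max(box[2:])>60: continue
        hull=cv2.convexHull(cv2.findNonZero(b));f=np.zeros_like(b);cv2.fillConvexPoly(f,hull,1)
        w=f*(h[:,:,1]<110).astype(np.uint8)
        w=cv2.morphologyEx(w,cv2.MORPH_CLOSE,np.ones((3,3)))
        bb=sorted(blobs(w,20),key=lambda q:-q[0])
        if bb:
            r=cv2.minAreaRect(cv2.findNonZero(bb[0][3]))
            out.append((bb[0][1],cv2.boxPoints(r),bb[0][0],r[1]))
    return out
def longdir(c,corners,z):
    P=[plane(c,p,z)[:2] for p in corners];e=P[1]-P[0];f=P[2]-P[1]
    v=e if np.linalg.norm(e)>np.linalg.norm(f) else f
    return np.degrees(np.arctan2(v[1],v[0]))%180
def tubes(C,cols=("red","green","blue")):
    R={}
    for k in cols:
        best=None
        for a in label(C["scene"],k):
            for b in label(C["top"],k):
                X,g=tri(C,a[0],b[0])
                if g<.008 and .04<X[2]<.1 and (best is None or g<best[1]): best=(X,g,longdir(C["top"],b[1],X[2]),longdir(C["scene"],a[1],X[2]),b[3])
        R[k]=best
        print(k,best and (best[0].round(4),round(best[1],4),"dir top/scene",np.round(best[2:4],0),np.round(best[4],1)))
    return R
def tool():
    s=robot.read_state();M=Rot.from_rotvec(s["orientation"]).as_matrix()
    print("t",round(s["t"],2),"pos",s["tool_pos"].round(4),"xyaw",np.degrees(np.arctan2(M[1,0],M[0,0])).round(1),"tilt",M[:,2].round(3),"q1,6",s["q"][[0,5]].round(2),"open",round(s["opening"],4),"gf",round(s["gripper_force"],1),"F",s["force"].round(1))
    return s,M
def go(x,y,z,xyaw=None):
    s,M=tool();d=M.T@(np.array([x,y,z])-s["tool_pos"]);y0=np.arctan2(M[1,0],M[0,0])
    print("tool d",d.round(4),"turn",None if xyaw is None else round(-((np.radians(xyaw)-y0+np.pi)%(2*np.pi)-np.pi),3))
E
python3 - <<'E'
from h import *
C=cams();tool();tubes(C)
for n in C:
    c=C[n]
    for k in("red","orange","yellow"):
        print(n,k,[(a,u,b) for a,u,b,_ in blobs(mask(c["image"],k),25)])
    S={"scene":(340,240,290,200),"top":(100,130,300,300)}[n]
cv2.imwrite("pics/a.png",cv2.resize(C["scene"]["image"][180:310,210:370,::-1],(800,650)[0:2],interpolation=cv2.INTER_CUBIC)[:600])
cv2.imwrite("pics/b.png",cv2.resize(C["top"]["image"][135:285,95:295,::-1],(800,600),interpolation=cv2.INTER_CUBIC))
E
```

```text
t 0.2 pos [ 0.2384 -0.5502  0.24  ] xyaw 23.4 tilt [-0.     0.001 -1.   ] q1,6 [-1.25 -0.09] open 0.0929 gf 0.0 F [ 0.5  1.6 -0.7]
red (array([ 0.4606, -0.3339,  0.0647]), np.float64(0.0013), 'dir top/scene', array([178., 170.]), array([14.,  8.]))
green None
blue (array([ 0.4292, -0.1816,  0.0654]), np.float64(0.0019), 'dir top/scene', array([ 4., 30.]), array([18. , 10.4]))
scene red [(np.int32(126), array([268.3,  87.1]), array([261,  82,  15,  11], dtype=int32)), (np.int32(72), array([231.3, 109.6]), array([225, 104,  13,  11], dtype=int32)), (np.int32(239), array([118.9, 143.5]), array([109, 136,  25,  20], dtype=int32)), (np.int32(483), array([180.4, 164.4]), array([169, 146,  25,  31], dtype=int32)), (np.int32(96), array([319.7, 202.9]), array([313, 198,  14,  11], dtype=int32)), (np.int32(62), array([239.8, 355.8]), array([236, 352,   9,   9], dtype=int32))]
scene orange [(np.int32(59654), array([315.5, 196.6]), array([133,   0, 379, 384], dtype=int32)), (np.int32(119), array([114.9,  87.6]), array([100,  76,  41,  23], dtype=int32)), (np.int32(495), array([ 95.3, 114.1]), ar
[... 1421 characters left out ...]
241,  98,  11,  12], dtype=int32)), (np.int32(60), array([241.4, 192.7]), array([239, 184,   6,  17], dtype=int32)), (np.int32(26), array([394.9, 241.3]), array([392, 235,   7,  11], dtype=int32)), (np.int32(31), array([ 35.3, 364.1]), array([ 29, 357,  12,  13], dtype=int32))]
top yellow [(np.int32(522), array([432.6,  74.6]), array([421,  60,  23,  31], dtype=int32)), (np.int32(5911), array([480.4, 134.9]), array([434,  79,  78, 119], dtype=int32)), (np.int32(124), array([289.9,  90. ]), array([284,  84,  13,  13], dtype=int32)), (np.int32(377), array([113.4, 226.7]), array([101, 219,  25,  16], dtype=int32)), (np.int32(74), array([440. , 299.3]), array([436, 295,   9,  10], dtype=int32))]
```

View pics/a.png

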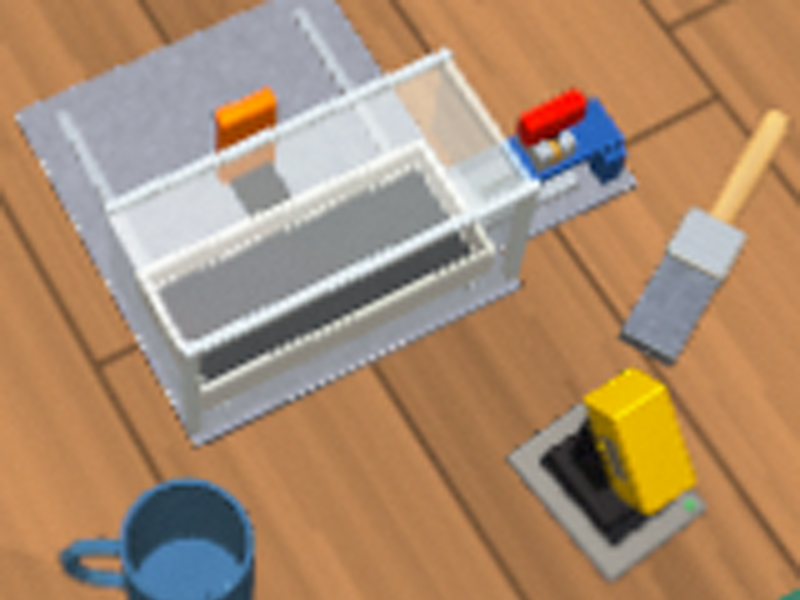

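View pics/b.png

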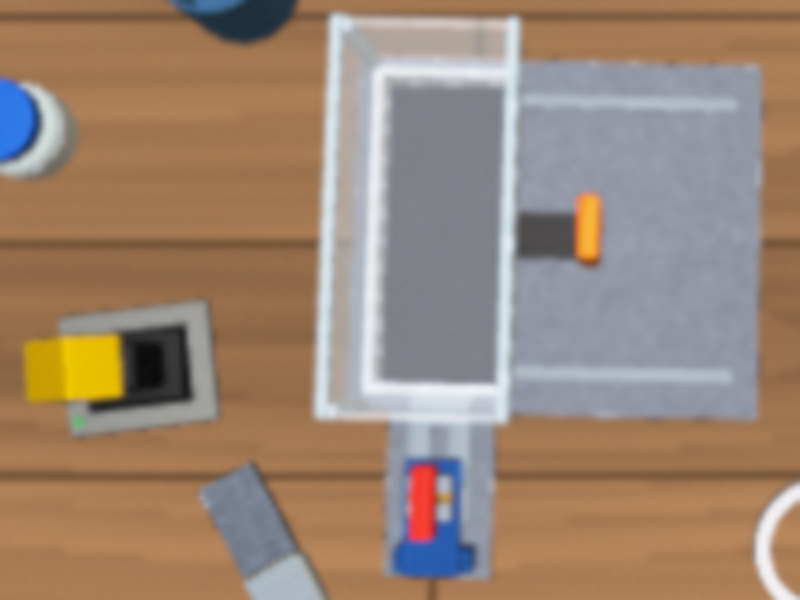

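```bash
sed -i 's/"green":\[(50,75)\]/"green":[(42,85)]/' h.py
python3 - <<'E'
from h import *
C=cams();T,S=C["top"],C["scene"]
for n in C: print(n,"cam pos",(-C[n]["R"].T@C[n]["t"]).round(3))
tubes(C)
for n in C: print(n,[(k,[(x[0],x[2]) for x in label(C[n],k)]) for k in("red","green","blue")])
for nm,col,z,b in(("handle","orange",.089,(239,184)),("knob","red",.096,(198,251))):
    q=[x for x in blobs(mask(T["image"],col)) if tuple(x[2][:2])==b][0]
    r=cv2.minAreaRect(cv2.findNonZero(q[3]));P=plane(T,q[1],z)
    print(nm,P.round(4),[plane(T,p,z)[:2].round(4) for p in cv2.boxPoints(r)],"in scene",proj(S,P).round(1))
D=[plane(T,(95+a/4,135+b/4),.008) for a,b in((60,318),(207,300),(217,417),(72,437))]
Ds=[plane(S,(210+a/5,180+b/5),.008) for a,b in((508,458),(585,402),(705,508),(612,580))]
print("dock top",np.round(D,4)[:,:2],np.mean(D,0).round(4));print("dock scene",np.round(Ds,4)[:,:2],np.mean(Ds,0).round(4))
B=[plane(T,(95+a/4,135+b/4),.003) for a,b in((760,65),(755,418))];print("plate edge",np.round(B,4))
c=np.mean(D,0)
for yaw in(94,-86):
    R=Rot.from_euler("z",yaw,degrees=True).as_matrix()
    for n in C: print(yaw,n,[proj(C[n],R@np.array(p)+c).round(0) for p in((38,0,60),(5,0,126),(-21,0,104),(51,0,71),(12,0,118))] if 0 else [proj(C[n],R@np.array(p)/1e3+c).round(0) for p in((38,0,60),(5,0,126),(-21,0,104),(51,0,71))])
cv2.imwrite("pics/c.png",cv2.resize(T["image"][175:265,325:425,::-1],(666,600),interpolation=cv2.INTER_CUBIC))
E
```

```text
scene cam pos [0.913 0.683 1.244]
top cam pos [0.493 0.06  0.997]
red (array([ 0.4606, -0.3339,  0.0647]), np.float64(0.0013), 'dir top/scene', array([178., 170.]), array([14.,  8.]))
green None
blue (array([ 0.4292, -0.1816,  0.0654]), np.float64(0.0019), 'dir top/scene', array([ 4., 30.]), array([18. , 10.4]))
scene [('red', [(array([231.3, 108.2]), np.int32(37)), (array([121.7, 149.3]), np.int32(73))]), ('green', [(array([218.2, 141.2]), np.int32(51))]), ('blue', [(array([258.4, 132.4]), np.int32(57)), (array([320.7, 211.2]), np.int32(96))])]
top [('red', [(array([402.6,  74.9]), np.int32(34)), (array([406.1, 236.7]), np.int32(118))]), ('green', [(array([356.1, 195.1]), np.int32(36))]), ('blue', [(array([346.7, 249.9]), np.int32(136)), (array([207.6, 260.7]), np.int32(97))])]
handle [0.5691 0.0802 0.089 ] [array([0.5903, 0.0861]), array([0.5904, 0.0739]), array([0.5514, 0.0739]), array([0.5514, 0.086 ])] in scene [260.3 200.3]
knob [0.4078 0.1772 0.096 ] [array([0.4293, 0.1831]), array([0.4293, 0.1712]), array([0.3868, 0.1709]), array([0.3868, 0.1827])] in scene [320.4 200.9]
dock top [[0.5182 0.4285]
 [0.5301 0.3312]
 [0.4535 0.3231]
 [0.4402 0.4185]] [0.4855 0.3753 0.008 ]
dock scene [[0.5319 0.3367]
 [0.4699 0.329 ]
 [0.4447 0.4229]
 [0.5194 0.4324]] [0.4915 0.3803 0.008 ]
plate edge [[ 0.6883 -0.0348  0.003 ]
 [ 0.4524 -0.0298  0.003 ]]
94 scene [array([342., 278.]), array([339., 260.]), array([332., 256.]), array([346., 280.])]
94 top [array([107., 228.]), array([110., 227.]), array([125., 227.]), array([100., 229.])]
-86 scene [array([326., 258.]), array([337., 257.]), array([341., 267.]), array([324., 253.])]
-86 top [array([137., 226.]), array([114., 227.]), array([107., 228.]), array([141., 226.])]
```

View pics/c.png

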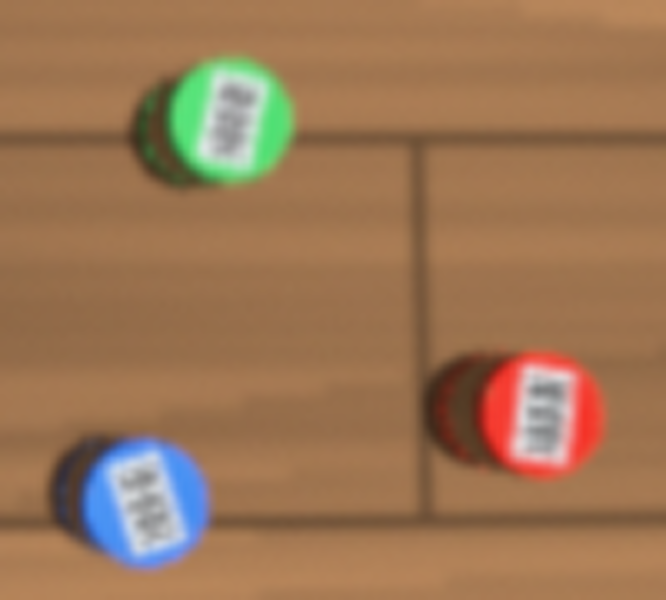

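Crop (6.66x, origin 325,175): green label centred at (233,121), red (542,416), blue (147,503), at about -11°, -7° and +18°, so all roughly along world x. The scanner's nose points to world +y (about 97°).

Run:
```python
from h import *
go(.35,-.12,.22,-1.3);go(.408,.177,.2)
```

```text
t 0.3 pos [ 0.2385 -0.5504  0.2403] xyaw 23.4 tilt [-0.     0.001 -1.   ] q1,6 [-1.25 -0.09] open 0.0927 gf 0.0 F [-0.8 -0.3 -0.4]
tool d [ 0.2734 -0.3506  0.0205] turn 0.432
t 0.3 pos [ 0.2385 -0.5504  0.2403] xyaw 23.4 tilt [-0.     0.001 -1.   ] q1,6 [-1.25 -0.09] open 0.0927 gf 0.0 F [-0.8 -0.3 -0.4]
tool d [ 0.4447 -0.6     0.0407] turn None
```

Units first: shifts go in shares of 50 mm and turns go in shares of pi/2 rad. So -0.045 m is -0.9, -0.03 m is -0.6, 0.108 rad / 1.5708 = 0.0688.

```bash
echo '{"aperture":[0.045, 0.045, 0.045, 0.045, 0.045, 0.045, 0.045, 0.045, 0.045, 0.045, 0.045, 0.045, 0.045, 0.045, 0.045, 0.045, 0.045, 0.045, 0.045, 0.045], "tx":[0, 0, 0, 0, 0.4, 0.4, 0.4, 0.4, 0.4, 0.2, 0.2, 0.2, 0.2, 0.2, 0.06, 0, 0, 0, 0, 0], "ty":[0, 0, 0, 0, -0.9, -0.9, -0.9, -0.9, -0.9, -0.9, -0.9, -0.9, -0.9, -0.9, -0.9, -0.9, -0.9, -0.9, -0.9, -0.6], "tz":[0, 0, 0, 0, 0, 0, 0, 0, 0, 0, 0, 0, 0, 0, 0, 0, 0, 0, 0, 0], "spin":[0.0688, 0.0688, 0.0688, 0.0688, 0, 0, 0, 0, 0, 0, 0, 0, 0, 0, 0, 0, 0, 0, 0, 0]}' | python3 inch.py
python3 - <<'E'
from h import *
go(.408,.177,.095,-1.3)
C=cams();tool()
T=C["top"]
print("hood front roof",[plane(T,(95+a/4,135+b/4),.126).round(4) for a,b in((515,18),(500,420))],"hood front floor/tray inner",[plane(T,(95+a/4,135+b/4),.039).round(4) for a,b in((375,70),(368,390))])
for k,u in(("green",(233,121)),("red",(542,416)),("blue",(147,503))): print(k,plane(T,(325+u[0]/6.66,175+u[1]/6.66),.064).round(4))
print(tri(C,(218.2,141.2),(325+233/6.66,175+121/6.66)))
E
```

```text
t: 2.3
tool_pos: [0.4074, 0.1534, 0.2409]
orientation: [-3.141, 0.034, -0.001]
force: [-0.2, -0.5, -0.3]
opening: 0.0447
gripper_force: 0.0
t 2.3 pos [0.4074 0.1534 0.2409] xyaw -1.2 tilt [ 0.001  0.001 -1.   ] q1,6 [0.24 1.83] open 0.0447 gf 0.0 F [-0.2 -0.5 -0.3]
tool d [ 0.     -0.0235  0.1459] turn 0.001
t 2.4 pos [0.4074 0.1539 0.2407] xyaw -1.1 tilt [-0.     0.001 -1.   ] q1,6 [0.24 1.83] open 0.0452 gf 0.0 F [-0.5 -0.8 -0.3]
hood front roof [array([0.6918, 0.1213, 0.126 ]), array([0.4566, 0.1285, 0.126 ])] hood front floor/tray inner [array([0.6774, 0.2175, 0.039 ]), array([0.4719, 0.2192, 0.039 ])]
green [ 0.5701 -0.2179  0.064 ]
red [ 0.4582 -0.3344  0.064 ]
blue [ 0.4268 -0.1823  0.064 ]
(array([ 0.57108839, -0.21978526,  0.05945025]), np.float64(0.0015046157032980467))
```

```bash
echo '{"aperture":[0.04, 0.04, 0.04, 0.04, 0.04, 0.04, 0.04, 0, 0, 0, 0, 0], "tx":[0, 0, 0, 0, 0, 0, 0, 0, 0, 0, 0, 0], "ty":[-0.47, 0, 0, 0, 0, 0, 0, 0, 0, 0, 0, 0], "tz":[0.4, 0.6, 0.6, 0.6, 0.4, 0.28, 0, 0, 0, 0, 0, 0], "spin":[0, 0, 0, 0, 0, 0, 0, 0, 0, 0, 0, 0]}' | python3 inch.py 45
python3 - <<'E'
from h import *
tool()
E
```

```text
t: 3.6
tool_pos: [0.4095, 0.1771, 0.0983]
orientation: [-3.135, 0.036, -0.005]
force: [0.8, 14.3, -0.3]
opening: 0.0136
gripper_force: 44.9
t 3.6 pos [0.4095 0.1771 0.0983] xyaw -1.3 tilt [ 0.003  0.006 -1.   ] q1,6 [0.29 1.88] open 0.0136 gf 44.9 F [ 0.8 14.3 -0.3]
```

Converted, 0.003 m is 0.06, -0.002 m is -0.04.

```bash
echo '{"aperture":[0.03, 0.03, 0.03, 0.03, 0, 0, 0, 0], "tx":[0, 0, -0.04, 0, 0, 0, 0, 0], "ty":[0, 0, -0.04, 0, 0, 0, 0, 0], "tz":[0, 0, 0.06, 0, 0, 0, 0, 0], "spin":[0, 0, 0, 0, 0, 0, 0, 0]}' | python3 inch.py 45
echo '{"aperture":[0, 0, 0, 0, 0, 0, 0], "tx":[0, 0, 0, 0, 0, 0, 0], "ty":[0, 0, 0, 0, 0, 0, 0], "tz":[-0.08, -0.08, -0.08, -0.08, -0.06, 0, 0], "spin":[0, 0, 0, 0, 0, 0, 0]}' | python3 inch.py 45
python3 - <<'E'
from h import *
tool()
E
```

```text
t: 4.4
tool_pos: [0.4064, 0.1779, 0.0937]
orientation: [-3.138, 0.037, -0.0]
force: [-0.2, 9.5, -2.9]
opening: 0.0138
gripper_force: 45.0
t: 5.1
tool_pos: [0.4062, 0.1779, 0.1121]
orientation: [-3.138, 0.036, 0.0]
force: [2.7, 10.5, -8.1]
opening: 0.014
gripper_force: 45.0
t 5.1 pos [0.4062 0.1779 0.1121] xyaw -1.3 tilt [-0.     0.003 -1.   ] q1,6 [0.29 1.89] open 0.014 gf 45.0 F [ 2.7 10.5 -8.1]
```

Converted, -0.001 m is -0.02, -0.11 rad / 1.5708 = -0.07.

```bash
echo '{"aperture":[0, 0, 0, 0, 0, 0, 0, 0, 0, 0, 0, 0, 0, 0, 0, 0, 0, 0, 0], "tx":[0, 0, 0, 0, 0, 0, 0, 0, 0, 0, 0, 0, 0, 0, 0, 0, 0, 0, 0], "ty":[0, 0, 0, 0, 0, 0, 0, 0, 0, 0, 0, 0, 0, 0, 0, 0, 0, 0, 0], "tz":[-0.02, 0, 0, 0, 0, 0, 0, 0, 0, 0, 0, 0, 0, 0, 0, 0, 0, 0, 0], "spin":[0, -0.07, -0.07, -0.07, -0.07, -0.07, -0.07, -0.07, -0.07, -0.07, -0.07, -0.07, -0.07, -0.07, -0.07, -0.0255, 0, 0, 0]}' | python3 inch.py 45
python3 - <<'E'
from h import *
tool()
E
echo '{"aperture":[0, 0, 0, 0, 0], "tx":[0, 0, 0, 0, 0], "ty":[0, 0, 0, 0, 0], "tz":[0.06, 0.06, 0.04, 0, 0], "spin":[0, 0, 0, 0, 0]}' | python3 inch.py 45
python3 - <<'E'
from h import *
tool()
E
```

```text
t: 7.0
tool_pos: [0.4075, 0.177, 0.1135]
orientation: [2.237, 2.205, 0.005]
force: [7.1, 6.2, -9.3]
opening: 0.0134
gripper_force: 45.0
t 7.0 pos [0.4075 0.177  0.1135] xyaw 89.2 tilt [ 0.003  0.002 -1.   ] q1,6 [0.29 0.31] open 0.0134 gf 45.0 F [ 7.1  6.2 -9.3]
t: 7.5
tool_pos: [0.4076, 0.1771, 0.1058]
orientation: [2.237, 2.205, 0.005]
force: [6.4, 4.7, -6.4]
opening: 0.0139
gripper_force: 45.0
t 7.5 pos [0.4076 0.1771 0.1058] xyaw 89.2 tilt [ 0.003  0.002 -1.   ] q1,6 [0.29 0.31] open 0.0139 gf 45.0 F [ 6.4  4.7 -6.4]
```

Converted, -0.04 m is -0.8, -0.03 m is -0.6, 0.145 rad / 1.5708 = 0.0923.

```bash
echo '{"aperture":[0.034, 0.034, 0.034, 0.034, 0.034, 0.034, 0.034, 0.034, 0.034, 0.034, 0.034, 0.034, 0.034, 0.034, 0.034, 0.034, 0.034], "tx":[0, 0, 0, 0, 0, 0, 0, 0, 0, 0, 0, 0, 0, 0, 0, 0, 0], "ty":[0, 0, 0, 0, 0, 0, 0, 0, 0, 0, 0, 0, 0, 0, 0, 0, 0], "tz":[0, 0, -0.6, -0.8, -0.8, 0, 0, 0, 0, 0, 0, 0, 0, 0, 0, 0, 0], "spin":[0, 0, 0, 0, 0, 0.0923, 0.0923, 0.0923, 0.0923, 0.0923, 0.0923, 0.0923, 0.0923, 0.0923, 0.0923, 0.0828, 0]}' | python3 inch.py 45
python3 - <<'E'
from h import *
go(.5705,.0802,.083,-1.4)
C=cams()
print([(a,u,b) for a,u,b,_ in blobs(mask(C["top"]["image"],"red"),25)])
E
```

```text
t: 9.2
tool_pos: [0.4063, 0.176, 0.2156]
orientation: [3.141, -0.04, -0.001]
force: [0.7, -1.3, 0.7]
opening: 0.0342
gripper_force: 0.0
t 9.2 pos [0.4063 0.176  0.2156] xyaw -1.5 tilt [-0. -0. -1.] q1,6 [0.29 1.89] open 0.0342 gf 0.0 F [ 0.7 -1.3  0.7]
tool d [0.1667 0.0916 0.1325] turn -0.001
[(np.int32(352), array([415.5,  73.3]), array([408,  59,  15,  31], dtype=int32)), (np.int32(59), array([107.4,  97.1]), array([103,  93,   9,   9], dtype=int32)), (np.int32(863), array([355.1, 139.6]), array([339, 124,  33,  33], dtype=int32)), (np.int32(174), array([405. , 236.9]), array([396, 228,  20,  19], dtype=int32)), (np.int32(388), array([429.6, 314.5]), array([419, 304,  22,  22], dtype=int32))]
```

Converted, 0.042 m is 0.84, 0.041 m is 0.82.

```bash
echo '{"aperture":[0.034, 0.034, 0.034, 0.034, 0.034, 0.034, 0.034, 0.034, 0.034, 0.034, 0, 0, 0, 0], "tx":[0.84, 0.84, 0.84, 0.82, 0, 0, 0, 0, 0, 0, 0, 0, 0, 0], "ty":[0.46, 0.46, 0.46, 0.46, 0, 0, 0, 0, 0, 0, 0, 0, 0, 0], "tz":[0, 0, 0, 0, 0.6, 0.6, 0.6, 0.44, 0.4, 0, 0, 0, 0, 0], "spin":[0, 0, 0, 0, 0, 0, 0, 0, 0, 0, 0, 0, 0, 0]}' | python3 inch.py 40
python3 - <<'E'
from h import *
tool();C=cams();T=C["top"]
for _,u,b,m in blobs(mask(T["image"],"red"),60):
    if b[0]<250 and b[1]>150: print(u,b,plane(T,u,.108).round(4),[plane(T,p,.108)[:2].round(3) for p in cv2.boxPoints(cv2.minAreaRect(cv2.findNonZero(m)))])
E
```

```text
t: 10.7
tool_pos: [0.5724, 0.0802, 0.0854]
orientation: [3.141, -0.036, 0.004]
force: [-0.4, -2.5, 4.9]
opening: 0.0136
gripper_force: 40.0
t 10.7 pos [0.5724 0.0802 0.0854] xyaw -1.3 tilt [ 0.003 -0.    -1.   ] q1,6 [0.05 1.64] open 0.0136 gf 40.0 F [-0.4 -2.5  4.9]
```

Converted, 0.015 m is 0.3, 0.01 m is 0.2.

```bash
echo '{"aperture":[0, 0, 0, 0, 0, 0, 0, 0, 0, 0, 0, 0, 0], "tx":[0, 0, 0, 0, 0, 0, 0, 0, 0, 0, 0, 0, 0], "ty":[0.1, 0.2, 0.3, 0.3, 0.3, 0.3, 0.3, 0.3, 0.3, 0.12, 0.08, 0.06, 0], "tz":[0, 0, 0, 0, 0, 0, 0, 0, 0, 0, 0, 0, 0], "spin":[0, 0, 0, 0, 0, 0, 0, 0, 0, 0, 0, 0, 0]}' | python3 inch.py 40
python3 - <<'E'
from h import *
tool()
E
```

```text
t: 12.1
tool_pos: [0.5693, -0.05, 0.0853]
orientation: [-3.137, 0.035, -0.004]
force: [-0.4, 13.4, 8.0]
opening: 0.0133
gripper_force: 40.0
t 12.1 pos [ 0.5693 -0.05    0.0853] xyaw -1.3 tilt [ 0.003  0.004 -1.   ] q1,6 [-0.18  1.41] open 0.0133 gf 40.0 F [-0.4 13.4  8. ]
```

Converted, -0.05 m is -1, 0.04 m is 0.8.

```bash
echo '{"aperture":[0.034, 0.034, 0.06, 0.07, 0.07, 0.07, 0.07, 0.07, 0.07, 0.07], "tx":[0, 0, 0, 0, 0, -0.72, -0.72, -0.72, -0.72, 0], "ty":[-0.02, 0, 0, 0, 0, 0.6, 0.6, 0.6, 0.8, 0], "tz":[0, 0, -0.6, -1, -1, 0, 0, 0, 0, 0], "spin":[0, 0, 0, 0, 0, 0, 0, 0, 0, 0]}' | python3 inch.py 40
python3 - <<'E'
from h import *
tool();C=cams();T=C["top"]
for _,u,b,m in blobs(mask(T["image"],"red"),40):
    if b[0]<250 and b[1]>150: print(u,b,plane(T,u,.108).round(4),[plane(T,p,.108)[:2].round(3) for p in cv2.boxPoints(cv2.minAreaRect(cv2.findNonZero(m)))])
tubes(C)
cv2.imwrite("pics/d.png",cv2.resize(T["image"][135:285,150:350,::-1],(800,600),interpolation=cv2.INTER_CUBIC))
E
```

```text
t: 13.1
tool_pos: [0.4204, -0.1792, 0.2136]
orientation: [3.139, -0.045, -0.002]
force: [0.8, -0.0, 0.5]
opening: 0.0698
gripper_force: 0.0
t 13.1 pos [ 0.4204 -0.1792  0.2136] xyaw -1.6 tilt [-0.001 -0.002 -1.   ] q1,6 [-0.51  1.09] open 0.0698 gf 0.0 F [ 0.8 -0.   0.5]
[199.2 260.5] [190 258  20   6] [0.408  0.1784 0.108 ] [array([0.414, 0.2  ]), array([0.414, 0.156]), array([0.402, 0.155]), array([0.402, 0.2  ])]
red (array([ 0.469 , -0.3227,  0.0809]), np.float64(0.0054), 'dir top/scene', array([127., 170.]), array([ 5.3, 10. ]))
green None
blue None
```

View pics/d.png

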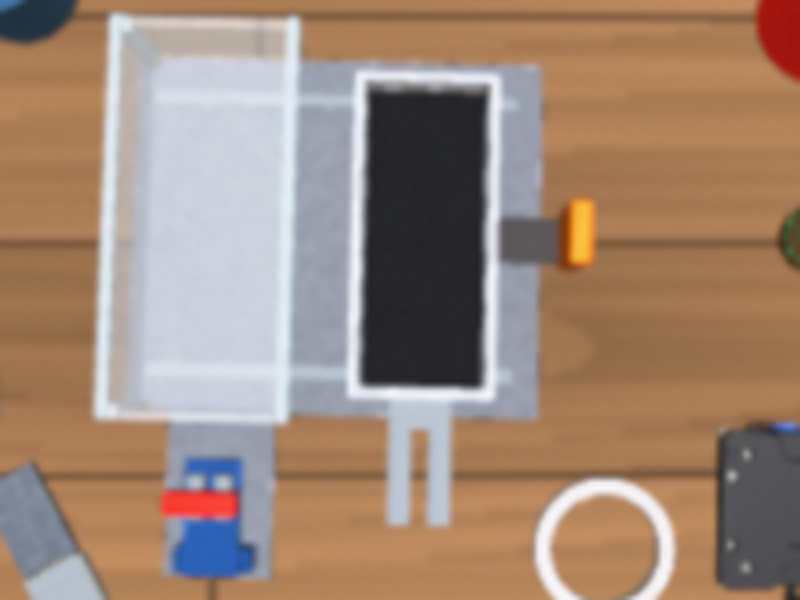

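Knob wing now lies across (crop 200,503), held up by the notch. The tray is out, outline about (357,72) to (495,400), with the handle at (580,232).

Converted, -0.115 rad / 1.5708 = -0.0732.

```bash
echo '{"aperture":[0.066, 0.066, 0.066, 0.066], "tx":[0, 0, 0, 0], "ty":[0, 0, 0, 0], "tz":[0, 0, 0, 0], "spin":[-0.0732, -0.0732, -0.0713, 0]}' | python3 inch.py 20
python3 - <<'E'
from h import *
C=cams();T=C["top"]
P=[plane(T,(150+a/4,135+b/4),.039) for a,b in((357,72),(500,72),(495,400),(348,397))]
print(np.round(P,4)[:,:2],np.mean(P,0).round(4))
go(.428,-.182,.058,18)
E
```

```text
t: 13.6
tool_pos: [0.4246, -0.1744, 0.2135]
orientation: [-3.1, -0.504, 0.0]
force: [0.3, 0.4, 0.8]
opening: 0.0659
gripper_force: 0.0
[[ 0.6763  0.0871]
 [ 0.6765 -0.0054]
 [ 0.4653 -0.0011]
 [ 0.4674  0.0923]] [0.5714 0.0432 0.039 ]
t 13.7 pos [ 0.4244 -0.1746  0.2135] xyaw 18.2 tilt [-0.  0. -1.] q1,6 [-0.5   0.75] open 0.0664 gf 0.0 F [-0.3 -0.2 -0.4]
tool d [0.0011 0.0082 0.1555] turn 0.003
```

Converted, 0.04 m is 0.8, 0.03 m is 0.6.

```bash
echo '{"aperture":[0.066, 0.066, 0.066, 0.066, 0.066, 0.066, 0.066], "tx":[0.02, 0, 0, 0, 0, 0, 0], "ty":[0.16, 0, 0, 0, 0, 0, 0], "tz":[0.6, 0.8, 0.8, 0.6, 0.31, 0, 0], "spin":[0, 0, 0, 0, 0, 0, 0]}' | python3 inch.py 20
python3 - <<'E'
from h import *
tool()
E
echo '{"aperture":[0.03, 0.03, 0.03, 0.03, 0.03], "tx":[0, 0, 0, 0, 0], "ty":[0, 0, 0, 0, 0], "tz":[0, 0, 0, 0, 0], "spin":[0, 0, 0, 0, 0]}' | python3 inch.py 20
python3 - <<'E'
from h import *
tool()
E
```

```text
t: 14.4
tool_pos: [0.4276, -0.1825, 0.0585]
orientation: [-3.102, -0.497, 0.0]
force: [-0.3, -0.2, 0.1]
opening: 0.0656
gripper_force: 0.0
t 14.4 pos [ 0.4276 -0.1825  0.0585] xyaw 18.2 tilt [-0.  0. -1.] q1,6 [-0.51  0.74] open 0.0656 gf 0.0 F [-0.3 -0.2  0.1]
t: 14.9
tool_pos: [0.428, -0.1829, 0.0592]
orientation: [3.101, 0.498, 0.002]
force: [-1.4, 2.6, 6.6]
opening: 0.0454
gripper_force: 20.0
t 14.9 pos [ 0.428  -0.1829  0.0592] xyaw 18.3 tilt [ 0.002 -0.    -1.   ] q1,6 [-0.51  0.74] open 0.0454 gf 20.0 F [-1.4  2.6  6.6]
```

Converted, -0.04 m is -0.8, -0.03 m is -0.6, 0.115 rad / 1.5708 = 0.0732.

```bash
echo '{"aperture":[0.03, 0.03, 0.03, 0.03, 0.03, 0.03, 0.03], "tx":[0, 0, 0, 0, 0, 0, 0], "ty":[0, 0, 0, 0, 0, 0, 0], "tz":[-0.6, -0.8, -0.8, -0.4, 0, 0, 0], "spin":[0, 0, 0, 0.0726, 0.0726, 0.0732, 0]}' | python3 inch.py 20
python3 - <<'E'
from h import *
go(.505,.0455,.12,-1.4)
E
```

```text
t: 15.6
tool_pos: [0.4272, -0.1828, 0.1883]
orientation: [3.141, -0.041, 0.0]
force: [-0.1, -0.6, -1.0]
opening: 0.0457
gripper_force: 20.0
t 15.6 pos [ 0.4272 -0.1828  0.1883] xyaw -1.5 tilt [ 0. -0. -1.] q1,6 [-0.51  1.08] open 0.0457 gf 20.0 F [-0.1 -0.6 -1. ]
tool d [ 0.0717 -0.2303  0.0682] turn -0.002
```

Units first: shifts go in shares of 50 mm and turns go in shares of pi/2 rad. So -0.04 m is -0.8, -0.038 m is -0.76.

```bash
echo '{"aperture":[0.03, 0.03, 0.03, 0.03, 0.03, 0.03, 0.03, 0.03], "tx":[0.24, 0.24, 0.24, 0.24, 0.24, 0.234, 0, 0], "ty":[-0.76, -0.76, -0.76, -0.76, -0.76, -0.8, 0, 0], "tz":[0, 0, 0, 0, 0, 0, 0, 0], "spin":[0, 0, 0, 0, 0, 0, 0, 0]}' | python3 inch.py 20
python3 - <<'E'
from h import *
go(.505,.0455,.074,-1.4)
E
```

```text
t: 16.4
tool_pos: [0.5042, 0.0463, 0.1876]
orientation: [3.141, -0.03, -0.002]
force: [-0.3, -0.9, -1.8]
opening: 0.0459
gripper_force: 20.0
t 16.4 pos [0.5042 0.0463 0.1876] xyaw -1.1 tilt [-0.001 -0.    -1.   ] q1,6 [-0.01  1.58] open 0.0459 gf 20.0 F [-0.3 -0.9 -1.8]
tool d [0.0009 0.0007 0.1136] turn 0.005
```

Converted, 0.03 m is 0.6, 0.015 m is 0.3.

```bash
echo '{"aperture":[0.03, 0.03, 0.03, 0.03, 0.03, 0.03, 0.03, 0.03], "tx":[0, 0, 0, 0, 0, 0, 0, 0], "ty":[0, 0, 0, 0, 0, 0, 0, 0], "tz":[0.6, 0.6, 0.6, 0.3, 0.12, 0.06, 0, 0], "spin":[0, 0, 0, 0, 0, 0, 0, 0]}' | python3 inch.py 20
python3 - <<'E'
from h import *
tool()
E
```

```text
t: 17.2
tool_pos: [0.5057, 0.0454, 0.0756]
orientation: [3.141, -0.038, 0.004]
force: [-0.9, -0.9, -1.7]
opening: 0.0453
gripper_force: 20.0
t 17.2 pos [0.5057 0.0454 0.0756] xyaw -1.4 tilt [ 0.002 -0.    -1.   ] q1,6 [-0.01  1.58] open 0.0453 gf 20.0 F [-0.9 -0.9 -1.7]
```

Converted, -0.045 m is -0.9, 0.044 m is 0.88, 0.084 rad / 1.5708 = 0.0535.

```bash
echo '{"aperture":[0.03, 0.03, 0.066, 0.066, 0.066, 0.066, 0.066, 0.066, 0.066, 0.066, 0.066, 0.066, 0.066, 0.066, 0.066, 0.066], "tx":[0, 0, 0, 0, 0, 0, 0, 0.22, 0.22, 0.22, 0.22, 0.22, 0.2, 0, 0, 0], "ty":[0, 0, 0, 0, 0, 0, 0, 0.88, 0.88, 0.88, 0.88, 0.88, 0.88, 0, 0, 0], "tz":[0.05, 0, 0, 0, -0.4, -0.9, -0.9, 0, 0, 0, 0, 0, 0, 0, 0, 0], "spin":[0, 0, 0, 0, 0, 0, 0, 0, 0, 0, 0, 0, 0, 0.0528, 0.0535, 0]}' | python3 inch.py 20
python3 - <<'E'
from h import *
C=cams();tubes(C);go(.5705,-.219,.058,-11)
for n in C: print(n,[(k,[(x[0],x[2]) for x in label(C[n],k)]) for k in("red","green","blue")])
E
```

```text
t: 18.8
tool_pos: [0.563, -0.2205, 0.1814]
orientation: [-3.127, 0.303, 0.001]
force: [-0.2, 0.4, 1.0]
opening: 0.0661
gripper_force: 0.0
red None
green None
blue (array([0.5056, 0.0445, 0.0777]), np.float64(0.0013), 'dir top/scene', array([180., 176.]), array([17.,  9.]))
t 18.9 pos [ 0.5631 -0.2199  0.1816] xyaw -10.8 tilt [-0.  0. -1.] q1,6 [-0.46  1.3 ] open 0.0661 gf 0.0 F [ 0.4  0.3 -0.1]
tool d [ 0.0071 -0.0022  0.1236] turn 0.003
scene [('red', [(array([233. , 108.4]), np.int32(27)), (array([121.7, 149.3]), np.int32(73))]), ('green', [(array([218.2, 141.2]), np.int32(51))]), ('blue', [(array([271.8, 185.7]), np.int32(61)), (array([320. , 210.8]), np.int32(105))])]
top [('red', [(array([402.6,  74.9]), np.int32(34))]), ('green', []), ('blue', [(array([255.9, 219.2]), np.int32(140)), (array([204.1, 254.3]), np.int32(22))])]
```

Converted, 0.04 m is 0.8, 0.0236 m is 0.472.

```bash
echo '{"aperture":[0.066, 0.066, 0.066, 0.066, 0.066, 0.066, 0.03, 0.03, 0.03, 0.03, 0.03], "tx":[0.14, 0, 0, 0, 0, 0, 0, 0, 0, 0, 0], "ty":[-0.04, 0, 0, 0, 0, 0, 0, 0, 0, 0, 0], "tz":[0.4, 0.8, 0.8, 0.472, 0, 0, 0, 0, 0, 0, 0], "spin":[0, 0, 0, 0, 0, 0, 0, 0, 0, 0, 0]}' | python3 inch.py 20
python3 - <<'E'
from h import *
tool()
E
echo '{"aperture":[0.03, 0.03, 0.03, 0.03, 0.03, 0.03], "tx":[0, 0, 0, 0, 0, 0], "ty":[0, 0, 0, 0, 0, 0], "tz":[-0.6, -0.8, -0.8, -0.4, 0, 0], "spin":[0, 0, 0, -0.0535, -0.0535, 0]}' | python3 inch.py 20
python3 - <<'E'
from h import *
go(.5713,.044,.074,-1.4)
E
```

```text
t: 20.0
tool_pos: [0.5716, -0.2196, 0.0599]
orientation: [3.127, -0.299, 0.004]
force: [1.0, 1.8, 7.0]
opening: 0.0457
gripper_force: 20.0
t 20.0 pos [ 0.5716 -0.2196  0.0599] xyaw -10.9 tilt [ 0.003 -0.001 -1.   ] q1,6 [-0.45  1.31] open 0.0457 gf 20.0 F [1.  1.8 7. ]
t: 20.6
tool_pos: [0.5708, -0.2198, 0.1894]
orientation: [3.14, -0.034, 0.003]
force: [0.6, 0.6, -0.7]
opening: 0.0455
gripper_force: 20.0
t 20.6 pos [ 0.5708 -0.2198  0.1894] xyaw -1.3 tilt [ 0.002 -0.001 -1.   ] q1,6 [-0.45  1.14] open 0.0455 gf 20.0 F [ 0.6  0.6 -0.7]
tool d [-0.0055 -0.2638  0.1151] turn 0.003
```

Converted, -0.044 m is -0.88, 0.03 m is 0.6.

```bash
echo '{"aperture":[0.03, 0.03, 0.03, 0.03, 0.03, 0.03, 0.03, 0.03, 0.03, 0.03, 0.03], "tx":[-0.02, -0.02, -0.02, -0.02, -0.02, -0.01, 0, 0, 0, 0, 0], "ty":[-0.88, -0.88, -0.88, -0.88, -0.88, -0.88, 0, 0, 0, 0, 0], "tz":[0, 0, 0, 0, 0, 0, 0, 0, 0.6, 0.6, 0.4], "spin":[0, 0, 0, 0, 0, 0, 0, 0, 0, 0, 0]}' | python3 inch.py 20
python3 - <<'E'
from h import *
go(.5713,.044,.0733,-1.4)
E
```

```text
t: 21.7
tool_pos: [0.5697, 0.0428, 0.1053]
orientation: [3.141, -0.041, -0.005]
force: [0.1, 0.1, -2.1]
opening: 0.0455
gripper_force: 20.0
t 21.7 pos [0.5697 0.0428 0.1053] xyaw -1.5 tilt [-0.003 -0.001 -1.   ] q1,6 [-0.01  1.58] open 0.0455 gf 20.0 F [ 0.1  0.1 -2.1]
tool d [ 0.0017 -0.0012  0.032 ] turn -0.002
```

Converted, -0.045 m is -0.9, 0.0422 m is 0.844, 0.107 rad / 1.5708 = 0.0681.

```bash
echo '{"aperture":[0.03, 0.03, 0.03, 0.03, 0.03, 0.066, 0.066, 0.066, 0.066, 0.066, 0.066, 0.066, 0.066, 0.066, 0.066, 0.066, 0.066, 0.066, 0.066, 0.066], "tx":[0.03, 0, 0, 0, 0, 0, 0, 0, 0, 0, -0.228, -0.228, -0.228, -0.228, -0.228, -0.228, -0.228, -0.228, -0.228, 0], "ty":[-0.02, 0, 0, 0, 0, 0, 0, 0, 0, 0, 0.844, 0.844, 0.844, 0.844, 0.844, 0.844, 0.844, 0.844, 0.844, 0], "tz":[0.3, 0.22, 0.1, 0.02, 0, 0, 0, -0.6, -0.9, -0.9, 0, 0, 0, 0, 0, 0, 0, 0, 0, 0], "spin":[0, 0, 0, 0, 0, 0, 0, 0, 0, 0, 0, 0, 0, 0, 0, 0, 0, 0, 0, 0.0681]}' | python3 inch.py 20
echo '{"aperture":[0.066], "tx":[0], "ty":[0], "tz":[0], "spin":[0]}' | python3 inch.py 20
python3 - <<'E'
from h import *
C=cams();tubes(C);go(.459,-.334,.058,-7.5)
for n in C: print(n,[(k,[(x[0],x[2]) for x in label(C[n],k)]) for k in("red","green","blue")])
E
```

```text
t: 23.7
tool_pos: [0.4594, -0.3366, 0.1969]
orientation: [3.132, -0.211, 0.001]
force: [1.3, 1.3, 1.2]
opening: 0.0655
gripper_force: 0.0
t: 23.8
tool_pos: [0.4607, -0.333, 0.1966]
orientation: [3.134, -0.211, 0.001]
force: [0.1, -0.1, -0.1]
opening: 0.0661
gripper_force: 0.0
red (array([ 0.4637, -0.3232,  0.0756]), np.float64(0.0044), 'dir top/scene', array([171., 170.]), array([ 2.5, 14.3]))
green (array([0.5719, 0.0449, 0.0801]), np.float64(0.0015), 'dir top/scene', array([180., 173.]), array([20.,  9.]))
blue (array([0.5055, 0.0443, 0.0768]), np.float64(0.0011), 'dir top/scene', array([180., 176.]), array([17.,  9.]))
t 23.9 pos [ 0.4614 -0.3314  0.1964] xyaw -7.3 tilt [ 0.001 -0.    -1.   ] q1,6 [-0.71  0.98] open 0.0665 gf 0.0 F [0.5 1.5 0.3]
tool d [-0.0021  0.0029  0.1384] turn 0.003
scene [('red', [(array([231.3, 108.2]), np.int32(37)), (array([121.4, 149.3]), np.int32(69))]), ('green', [(array([253.9, 193.8]), np.int32(78))]), ('blue', [(array([271.8, 185.8]), np.int32(60)), (array([320.3, 211.1]), np.int32(116))])]
top [('red', [(array([402.6,  74.9]), np.int32(34)), (array([403.3, 236.1]), np.int32(37))]), ('green', [(array([255.7, 192.1]), np.int32(158))]), ('blue', [(array([256. , 219.2]), np.int32(138)), (array([204.1, 254.3]), np.int32(22))])]
```

Converted, 0.04 m is 0.8, 0.03 m is 0.6.

```bash
echo '{"aperture":[0.066, 0.066, 0.066, 0.066, 0.066, 0.066, 0.03, 0.03, 0.03, 0.03, 0.03], "tx":[-0.04, 0, 0, 0, 0, 0, 0, 0, 0, 0, 0], "ty":[0.06, 0, 0, 0, 0, 0, 0, 0, 0, 0, 0], "tz":[0.6, 0.8, 0.8, 0.568, 0, 0, 0, 0, 0, 0, 0], "spin":[0, 0, 0, 0, 0, 0, 0, 0, 0, 0, 0]}' | python3 inch.py 20
python3 - <<'E'
from h import *
tool()
E
echo '{"aperture":[0.03, 0.03, 0.03, 0.03, 0.03], "tx":[0, 0, 0, 0, 0], "ty":[0, 0, 0, 0, 0], "tz":[-0.6, -0.8, -0.8, -0.4, 0], "spin":[0, 0, 0, -0.0681, 0]}' | python3 inch.py 20
python3 - <<'E'
from h import *
go(.6373,.0425,.0735,-1.4)
E
```

```text
t: 25.0
tool_pos: [0.4598, -0.335, 0.0594]
orientation: [3.134, -0.204, 0.004]
force: [-0.4, 2.0, 6.8]
opening: 0.0457
gripper_force: 20.0
t 25.0 pos [ 0.4598 -0.335   0.0594] xyaw -7.5 tilt [ 0.002 -0.001 -1.   ] q1,6 [-0.72  0.98] open 0.0457 gf 20.0 F [-0.4  2.   6.8]
t: 25.5
tool_pos: [0.4606, -0.3361, 0.1923]
orientation: [3.136, -0.033, 0.009]
force: [0.0, -0.9, -1.6]
opening: 0.0459
gripper_force: 20.0
t 25.5 pos [ 0.4606 -0.3361  0.1923] xyaw -1.2 tilt [ 0.006 -0.005 -1.   ] q1,6 [-0.72  0.87] open 0.0459 gf 20.0 F [ 0.  -0.9 -1.6]
tool d [ 0.1679 -0.3828  0.1178] turn 0.003
```

Converted, -0.0425 m is -0.85, 0.0187 m is 0.374.

```bash
echo '{"aperture":[0.03, 0.03, 0.03, 0.03, 0.03, 0.03, 0.03, 0.03, 0.03, 0.03, 0.03, 0.03, 0.03, 0.03, 0.03], "tx":[0.374, 0.374, 0.374, 0.374, 0.374, 0.374, 0.374, 0.374, 0.374, 0, 0, 0, 0, 0, 0], "ty":[-0.85, -0.85, -0.85, -0.85, -0.85, -0.85, -0.85, -0.85, -0.85, 0, 0, 0, 0, 0, 0], "tz":[0, 0, 0, 0, 0, 0, 0, 0, 0, 0, 0, 0.6, 0.6, 0.4, 0], "spin":[0, 0, 0, 0, 0, 0, 0, 0, 0, 0, 0, 0, 0, 0, 0]}' | python3 inch.py 20
python3 - <<'E'
from h import *
go(.6373,.0425,.0733,-1.4)
E
```

```text
t: 27.0
tool_pos: [0.632, 0.0425, 0.1023]
orientation: [3.141, -0.041, -0.014]
force: [-1.2, -0.3, -1.5]
opening: 0.0457
gripper_force: 20.0
t 27.0 pos [0.632  0.0425 0.1023] xyaw -1.5 tilt [-0.009 -0.    -1.   ] q1,6 [-0.01  1.58] open 0.0457 gf 20.0 F [-1.2 -0.3 -1.5]
tool d [ 0.0056 -0.0001  0.0289] turn -0.002
```

Converted, -0.045 m is -0.9, -0.042 m is -0.84.

```bash
echo '{"aperture":[0.03, 0.03, 0.03, 0.03, 0.03, 0.066, 0.066, 0.066, 0.066, 0.066, 0.066, 0.06, 0.06, 0.06, 0.06, 0.06, 0.06, 0.06, 0.06], "tx":[0.11, 0, 0, 0, 0, 0, 0, 0, 0, 0, 0, -0.84, -0.84, -0.84, -0.84, 0, 0, 0, 0], "ty":[0, 0, 0, 0, 0, 0, 0, 0, 0, 0, 0, -0.8, -0.8, -0.8, -0.8, -0.8, -0.8, -0.8, -0.8], "tz":[0.3, 0.16, 0.1, 0.02, 0, 0, 0, -0.6, -0.9, -0.9, -0.8, 0, 0, 0, 0, 0, 0, 0, 0], "spin":[0, 0, 0, 0, 0, 0, 0, 0, 0, 0, 0, 0, 0, 0, 0, 0, 0, 0, 0]}' | python3 inch.py 20
echo '{"aperture":[0.06, 0.06, 0.06, 0.06, 0.06, 0.06, 0.06, 0.06, 0.06, 0.06, 0.06, 0.06, 0.06], "tx":[0, 0, 0, 0, 0, 0, 0, 0, 0, 0, 0, 0, 0], "ty":[0, 0, 0, 0, 0, 0, 0, 0, 0, 0, 0, 0, 0], "tz":[0, 0, 0, 0, 0, 0, 0, 0, 0, 0, 0, 0, 0], "spin":[-0.0915, -0.0915, -0.0915, -0.0915, -0.0915, -0.0915, -0.0915, -0.0915, -0.0915, -0.0915, -0.0915, -0.0915, 0]}' | python3 inch.py 20
python3 - <<'E'
from h import *
C=cams();tubes(C);go(.484,.387,.104,97.4)
c=C["top"];cv2.imwrite("pics/e.png",cv2.resize(c["image"][155:255,200:300,::-1],(600,600),interpolation=cv2.INTER_CUBIC))
E
```

```text
t: 28.9
tool_pos: [0.5035, 0.347, 0.2397]
orientation: [-3.14, 0.036, -0.003]
force: [2.1, 0.5, 0.7]
opening: 0.06
gripper_force: 0.0
t: 30.2
tool_pos: [0.5037, 0.3454, 0.2393]
orientation: [2.069, 2.364, 0.002]
force: [-1.0, -0.7, -0.3]
opening: 0.0597
gripper_force: 0.0
red (array([0.6421, 0.043 , 0.0783]), np.float64(0.0008), 'dir top/scene', array([168.,   7.]), array([ 9.9, 16.3]))
green (array([0.5722, 0.0449, 0.0803]), np.float64(0.0016), 'dir top/scene', array([180., 173.]), array([20.,  9.]))
blue (array([0.5059, 0.0447, 0.0775]), np.float64(0.0008), 'dir top/scene', array([176., 176.]), array([ 9.2, 19.4]))
t 30.3 pos [0.5037 0.3453 0.2391] xyaw 97.2 tilt [ 0.001  0.    -1.   ] q1,6 [0.52 0.39] open 0.06 gf 0.0 F [-0.3  0.1 -0.3]
tool d [ 0.0438 -0.0144  0.1351] turn -0.003
```

View pics/e.png

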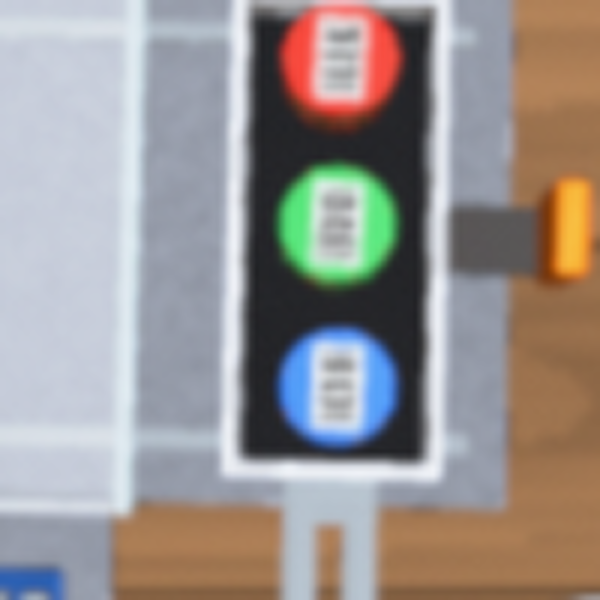

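The tray crop shows red (340,59), green (338,225) and blue (337,387), all upright with labels along station x.

Converted, 0.0438 m is 0.876, 0.04 m is 0.8.

```bash
echo '{"aperture":[0.06, 0.06, 0.06, 0.06, 0.06, 0.06, 0.06, 0.06], "tx":[0.876, 0, 0, 0, 0, 0, 0, 0], "ty":[-0.288, 0, 0, 0, 0, 0, 0, 0], "tz":[0, 0, 0.8, 0.8, 0.6, 0.5, 0, 0], "spin":[0, 0, 0, 0, 0, 0, 0, 0]}' | python3 inch.py 25
python3 - <<'E'
from h import *
go(.484,.387,.104,97.4)
E
echo '{"aperture":[0.02, 0.02, 0.02, 0.02, 0.02], "tx":[0, 0, 0, 0, 0], "ty":[0, 0, 0, 0, 0], "tz":[0, 0, 0, 0, 0], "spin":[0, 0, 0, 0, 0]}' | python3 inch.py 25
python3 - <<'E'
from h import *
go(.484,.387,.104,97.4)
C=cams()
for n in C:
  for a,u,b,m in blobs(mask(C[n]["image"],"yellow"),100): 
    if abs(u-[338,267] if n=="scene" else u-[113,227]).max()<15: print(n,a,u,b)
E
```

```text
t: 31.1
tool_pos: [0.4835, 0.3866, 0.104]
orientation: [-2.074, -2.36, 0.001]
force: [0.0, -0.7, 0.3]
opening: 0.0598
gripper_force: 0.0
t 31.1 pos [0.4835 0.3866 0.104 ] xyaw 97.4 tilt [-0. -0. -1.] q1,6 [0.59 0.46] open 0.0598 gf 0.0 F [ 0.  -0.7  0.3]
tool d [0.0003 0.0005 0.    ] turn -0.0
t: 31.6
tool_pos: [0.4845, 0.3873, 0.1053]
orientation: [2.072, 2.361, 0.004]
force: [1.7, -1.2, 6.7]
opening: 0.0382
gripper_force: 24.7
t 31.6 pos [0.4845 0.3873 0.1053] xyaw 97.5 tilt [ 0.002  0.001 -1.   ] q1,6 [0.59 0.46] open 0.0382 gf 24.7 F [ 1.7 -1.2  6.7]
tool d [-0.0002 -0.0005  0.0013] turn 0.001
scene 104 [342.2 275.9] [334 269  16  14]
top 192 [119.3 227.2] [113 219  13  18]
```

Converted, -0.04 m is -0.8, -0.02 m is -0.4, 0.0875 rad / 1.5708 = 0.0557.

```bash
echo '{"aperture":[0.02, 0.02, 0.02, 0.02, 0.02, 0.02, 0.02, 0.02, 0.02], "tx":[0, 0, 0, 0, 0, 0, 0, 0, 0], "ty":[0, 0, 0, 0, 0, 0, 0, 0, 0], "tz":[-0.1, -0.4, -0.8, -0.8, -0.8, -0.8, 0, 0, 0], "spin":[0, 0, 0, 0, 0, 0, 0.0557, 0.0554, 0]}' | python3 inch.py 25
python3 - <<'E'
from h import *
C=cams();T=C["top"]
print([plane(T,(200+a/6,155+b/6),.077).round(4) for a,b in((340,59),(338,225),(337,387))]);tubes(C)
go(.633,-.05,.29,87.5)
E
```

```text
t: 32.6
tool_pos: [0.4833, 0.3866, 0.2886]
orientation: [-2.271, -2.17, 0.001]
force: [0.6, -0.4, -2.1]
opening: 0.0385
gripper_force: 24.7
[array([0.6394, 0.0428, 0.077 ]), array([0.5706, 0.0437, 0.077 ]), array([0.5043, 0.0442, 0.077 ])]
red (array([0.6422, 0.0431, 0.0785]), np.float64(0.0006), 'dir top/scene', array([167.,   7.]), array([ 9.8, 16.4]))
green (array([0.5719, 0.0448, 0.0798]), np.float64(0.002), 'dir top/scene', array([180.,   2.]), array([19.,  9.]))
blue (array([0.5059, 0.0447, 0.0775]), np.float64(0.0008), 'dir top/scene', array([176., 176.]), array([ 9.2, 19.4]))
t 32.7 pos [0.4831 0.3865 0.2879] xyaw 87.6 tilt [-0.001 -0.001 -1.   ] q1,6 [0.59 0.63] open 0.0386 gf 24.7 F [ 1.4  0.6 -2.2]
tool d [-0.4299  0.1678 -0.0019] turn 0.002
```

Converted, -0.039 m is -0.78, 0.0155 m is 0.31.

```bash
echo '{"aperture":[0.02, 0.02, 0.02, 0.02, 0.02, 0.02, 0.02, 0.02, 0.02, 0.02, 0.02, 0.02, 0.02], "tx":[-0.78, -0.78, -0.78, -0.78, -0.78, -0.78, -0.78, -0.78, -0.78, -0.78, -0.78, 0, 0], "ty":[0.31, 0.31, 0.31, 0.31, 0.31, 0.31, 0.31, 0.31, 0.31, 0.31, 0.31, 0, 0], "tz":[0, 0, 0, 0, 0, 0, 0, 0, 0, 0, 0, 0, 0], "spin":[0, 0, 0, 0, 0, 0, 0, 0, 0, 0, 0, 0, 0]}' | python3 inch.py 25
python3 - <<'E'
from h import *
C=cams();s,M=tool()
o=s["tool_pos"]-M@np.array([.012,0,-.0973]) if 0 else s["tool_pos"]-.012*M[:,0]-[0,0,.0973]
Y=np.array([-M[1,0],M[0,0],0]);X=np.array([M[0,0],M[1,0],0])
for n in C:
    im=C[n]["image"].copy()
    for x,z in((38,60),(5,126),(-21,104),(51,71),(25,49),(-30,0),(30,0)):
        for y in(-19,19):
            p=proj(C[n],o+X*x/1e3+Y*y/1e3+np.array([0,0,z/1e3]));cv2.circle(im,tuple(int(v) for v in p.round()),0,(255,0,255),-1)
    q=proj(C[n],s["tool_pos"]).astype(int);print(n,q)
    y0,x0=max(0,q[1]-50),max(0,q[0]-65)
    cv2.imwrite(f"pics/f{n}.png",cv2.resize(im[y0:y0+100,x0:x0+130,::-1],(780,600),interpolation=cv2.INTER_NEAREST))
go(.635,-.0495,.1947,87.5)
E
```

```text
t: 34.0
tool_pos: [0.6347, -0.0502, 0.2876]
orientation: [-2.269, -2.17, 0.001]
force: [-0.1, -0.2, -1.4]
opening: 0.0381
gripper_force: 24.8
t 34.1 pos [ 0.6346 -0.0485  0.2882] xyaw 87.6 tilt [-0.001  0.001 -1.   ] q1,6 [-0.16 -0.11] open 0.0384 gf 24.8 F [ 0.4  1.  -2.3]
scene [218 140]
top [306 150]
t 34.1 pos [ 0.6346 -0.0485  0.2882] xyaw 87.6 tilt [-0.001  0.001 -1.   ] q1,6 [-0.16 -0.11] open 0.0384 gf 24.8 F [ 0.4  1.  -2.3]
tool d [-0.001   0.0005  0.0935] turn 0.001
```

View pics/fscene.png

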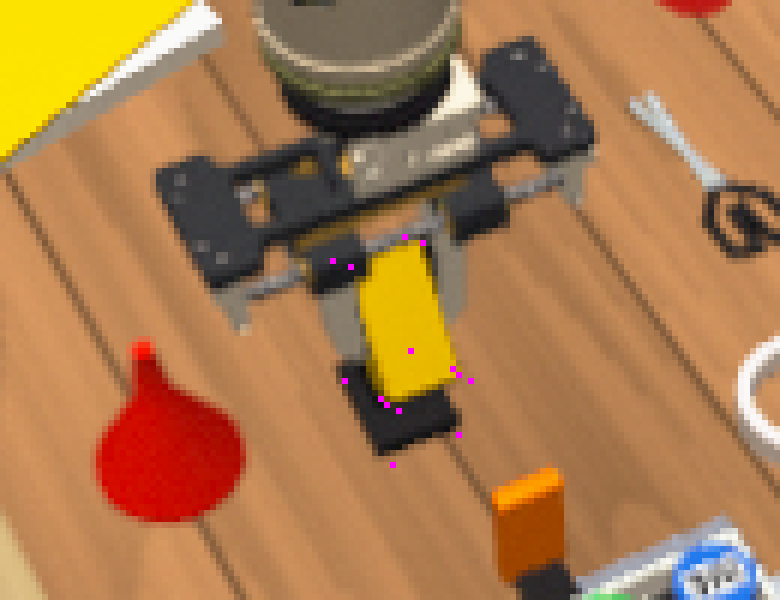

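The scene crop shows the scanner in the jaws: yellow nose edge at (385-457, 372-400), within about 1 px of my prediction, and the heel hanging level.

Converted, 0.03 m is 0.6, 0.02 m is 0.4.

```bash
echo '{"aperture":[0.02, 0.02, 0.02, 0.02, 0.02, 0.02], "tx":[0, 0, 0, 0, 0, 0], "ty":[0, 0, 0, 0, 0, 0], "tz":[0.6, 0.6, 0.4, 0.27, 0, 0], "spin":[0, 0, 0, 0, 0, 0]}' | python3 inch.py 25
python3 - <<'E'
from h import *
C=cams();go(.635,-.048,.1947,87.5)
c=C["top"];cv2.imwrite("pics/g.png",np.hstack([cv2.resize(c["image"][130:230,240:340,::-1],(400,600),interpolation=cv2.INTER_CUBIC),cv2.resize(C["scene"]["image"][120:220,200:300,::-1],(400,600),interpolation=cv2.INTER_CUBIC)]))
E
```

```text
t: 34.7
tool_pos: [0.6353, -0.0487, 0.1961]
orientation: [2.268, 2.173, 0.001]
force: [0.0, 0.4, -1.6]
opening: 0.0383
gripper_force: 24.8
t 34.8 pos [ 0.6359 -0.0492  0.1972] xyaw 87.5 tilt [ 0.003 -0.    -1.   ] q1,6 [-0.16 -0.11] open 0.0383 gf 24.8 F [ 0.8 -1.  -2.4]
tool d [ 0.0011 -0.001   0.0025] turn 0.0
```

View pics/g.png

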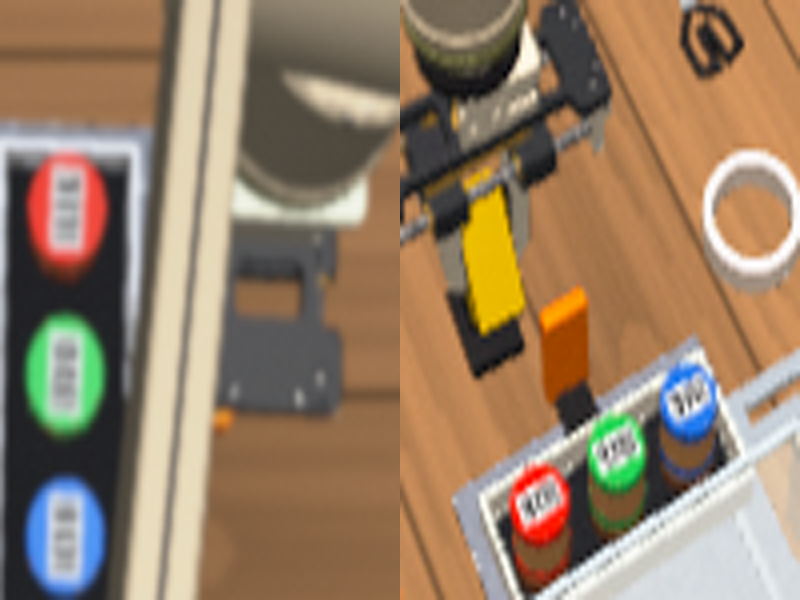

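The beam isn't drawn. The scanner stands at -y of red, aimed along +y at the cap; I correct 1-2 mm and hold.

Converted, 0.002 m is 0.04, 0.001 m is 0.02.

```bash
echo '{"aperture":[0.02, 0.02, 0.02, 0.02, 0.02, 0.02, 0.02, 0.02, 0.02, 0.02, 0.02, 0.02, 0.02, 0.02, 0.02, 0.02, 0.02, 0.02, 0.02, 0.02], "tx":[0.02, 0, 0, 0, 0, 0, 0, 0, 0, 0, 0, 0, 0, 0, 0, 0, 0, 0, 0, 0], "ty":[-0.01, 0, 0, 0, 0, 0, 0, 0, 0, 0, 0, 0, 0, 0, 0, 0, 0, 0, 0, 0], "tz":[0.04, 0, 0, 0, 0, 0, 0, 0, 0, 0, 0, 0, 0, 0, 0, 0, 0, 0, 0, 0], "spin":[0, 0, 0, 0, 0, 0, 0, 0, 0, 0, 0, 0, 0, 0, 0, 0, 0, 0, 0, 0]}' | python3 inch.py 25
python3 - <<'E'
from h import *
C=cams();tubes(C);tool()
go(.567,-.047,.215,87.5);go(.567,-.047,.196,87.5)
E
```

```text
t: 36.8
tool_pos: [0.6345, -0.0484, 0.1932]
orientation: [2.27, 2.172, 0.0]
force: [0.3, 0.6, -2.1]
opening: 0.0382
gripper_force: 24.8
red (array([0.6423, 0.0432, 0.0779]), np.float64(0.0012), 'dir top/scene', array([169.,   7.]), array([ 9.8, 16.3]))
green (array([0.5718, 0.0447, 0.0796]), np.float64(0.0022), 'dir top/scene', array([180., 173.]), array([19.,  9.]))
blue (array([0.5055, 0.0443, 0.0768]), np.float64(0.0011), 'dir top/scene', array([180., 176.]), array([17.,  8.]))
t 36.9 pos [ 0.6345 -0.0483  0.1931] xyaw 87.5 tilt [-0. -0. -1.] q1,6 [-0.16 -0.11] open 0.0379 gf 24.8 F [-0.2 -0.6 -2.1]
t 36.9 pos [ 0.6345 -0.0483  0.1931] xyaw 87.5 tilt [-0. -0. -1.] q1,6 [-0.16 -0.11] open 0.0379 gf 24.8 F [-0.2 -0.6 -2.1]
tool d [-0.0017 -0.0675 -0.0219] turn -0.0
t 36.9 pos [ 0.6345 -0.0483  0.1931] xyaw 87.5 tilt [-0. -0. -1.] q1,6 [-0.16 -0.11] open 0.0379 gf 24.8 F [-0.2 -0.6 -2.1]
tool d [-0.0017 -0.0675 -0.0029] turn -0.0
```

Converted, -0.03 m is -0.6, -0.022 m is -0.44.

```bash
echo '{"aperture":[0.02, 0.02, 0.02, 0.02, 0.02, 0.02, 0.02, 0.02], "tx":[0, 0, 0, -0.01, 0, 0, 0, 0], "ty":[0, -0.6, -0.6, -0.15, 0, 0, 0, 0], "tz":[-0.44, 0, 0, 0, 0.2, 0.18, 0, 0], "spin":[0, 0, 0, 0, 0, 0, 0, 0]}' | python3 inch.py 25
python3 - <<'E'
from h import *
go(.567,-.0465,.196,87.5)
E
echo '{"aperture":[0.02, 0.02, 0.02, 0.02, 0.02, 0.02, 0.02, 0.02, 0.02, 0.02, 0.02, 0.02, 0.02, 0.02, 0.02, 0.02, 0.02, 0.02], "tx":[0, 0, 0, 0, 0, 0, 0, 0, 0, 0, 0, 0, 0, 0, 0, 0, 0, 0], "ty":[0, 0, 0, 0, 0, 0, 0, 0, 0, 0, 0, 0, 0, 0, 0, 0, 0, 0], "tz":[0, 0, 0, 0, 0, 0, 0, 0, 0, 0, 0, 0, 0, 0, 0, 0, 0, 0], "spin":[0, 0, 0, 0, 0, 0, 0, 0, 0, 0, 0, 0, 0, 0, 0, 0, 0, 0]}' | python3 inch.py 25
python3 - <<'E'
from h import *
C=cams();tubes(C);go(.501,-.0465,.195,87.5)
E
```

```text
t: 37.7
tool_pos: [0.5672, -0.0458, 0.1951]
orientation: [-2.269, -2.171, 0.001]
force: [0.5, -0.0, -2.2]
opening: 0.038
gripper_force: 24.8
t 37.7 pos [ 0.5672 -0.0458  0.1951] xyaw 87.5 tilt [-0.002  0.    -1.   ] q1,6 [-0.17 -0.13] open 0.038 gf 24.8 F [ 0.5 -0.  -2.2]
tool d [-0.0007 -0.0001 -0.0009] turn -0.0
t: 39.5
tool_pos: [0.567, -0.0459, 0.1961]
orientation: [-2.27, -2.172, 0.0]
force: [0.3, -0.6, -2.1]
opening: 0.0378
gripper_force: 24.8
red (array([0.6421, 0.0433, 0.0786]), np.float64(0.0009), 'dir top/scene', array([169.,   7.]), array([ 9.8, 16.3]))
green (array([0.5723, 0.0451, 0.0806]), np.float64(0.0017), 'dir top/scene', array([180., 173.]), array([17.,  9.]))
blue (array([0.5055, 0.0443, 0.0768]), np.float64(0.0011), 'dir top/scene', array([180., 176.]), array([17.,  8.]))
t 39.6 pos [ 0.5671 -0.0459  0.1961] xyaw 87.5 tilt [ 0.  0. -1.] q1,6 [-0.17 -0.13] open 0.0381 gf 24.8 F [-0.6 -0.4 -2. ]
tool d [-0.0036 -0.066   0.0011] turn -0.0
```

Converted, -0.03 m is -0.6, -0.018 m is -0.36.

```bash
echo '{"aperture":[0.02, 0.02, 0.02, 0.02, 0.02, 0.02, 0.02, 0.02], "tx":[0, 0, -0.04, -0.04, 0, 0, 0, 0], "ty":[0, -0.6, -0.6, -0.12, 0, 0, 0, 0], "tz":[-0.36, 0, 0, 0, 0.2, 0.18, 0, 0], "spin":[0, 0, 0, 0, 0, 0, 0, 0]}' | python3 inch.py 25
python3 - <<'E'
from h import *
go(.501,-.047,.195,87.5)
E
echo '{"aperture":[0.02, 0.02, 0.02, 0.02, 0.02, 0.02, 0.02, 0.02, 0.02, 0.02, 0.02, 0.02, 0.02, 0.02, 0.02, 0.02, 0.02, 0.02], "tx":[0, 0, 0, 0, 0, 0, 0, 0, 0, 0, 0, 0, 0, 0, 0, 0, 0, 0], "ty":[0, 0, 0, 0, 0, 0, 0, 0, 0, 0, 0, 0, 0, 0, 0, 0, 0, 0], "tz":[0, 0, 0, 0, 0, 0, 0, 0, 0, 0, 0, 0, 0, 0, 0, 0, 0, 0], "spin":[0, 0, 0, 0, 0, 0, 0, 0, 0, 0, 0, 0, 0, 0, 0, 0, 0, 0]}' | python3 inch.py 25
python3 - <<'E'
from h import *
C=cams();tubes(C);go(.4845,.3873,.29,97.5)
E
```

```text
t: 40.4
tool_pos: [0.501, -0.0468, 0.1943]
orientation: [-2.269, -2.171, 0.001]
force: [-0.1, 0.9, -2.0]
opening: 0.038
gripper_force: 24.8
t 40.4 pos [ 0.501  -0.0468  0.1943] xyaw 87.5 tilt [-0.002  0.    -1.   ] q1,6 [-0.2  -0.15] open 0.038 gf 24.8 F [-0.1  0.9 -2. ]
tool d [-0.0002 -0.     -0.0007] turn -0.0
t: 42.2
tool_pos: [0.501, -0.0469, 0.1952]
orientation: [-2.27, -2.172, -0.0]
force: [-0.4, 0.2, -2.9]
opening: 0.0378
gripper_force: 24.8
red (array([0.6422, 0.0431, 0.0785]), np.float64(0.0006), 'dir top/scene', array([169.,   7.]), array([ 9.8, 16.3]))
green (array([0.5715, 0.0449, 0.0803]), np.float64(0.0016), 'dir top/scene', array([180., 173.]), array([19.,  9.]))
blue (array([0.5058, 0.0444, 0.0772]), np.float64(0.0007), 'dir top/scene', array([180., 176.]), array([20.,  8.]))
t 42.3 pos [ 0.501  -0.0469  0.1951] xyaw 87.5 tilt [ 0.  0. -1.] q1,6 [-0.2  -0.15] open 0.0376 gf 24.8 F [ 0.6 -0.1 -2.2]
tool d [ 0.4331 -0.0356 -0.0948] turn -0.175
```

Converted, 0.0394 m is 0.788, -0.0032 m is -0.064, -0.0875 rad / 1.5708 = -0.0557.

```bash
echo '{"aperture":[0.02, 0.02, 0.02, 0.02, 0.02, 0.02, 0.02, 0.02, 0.02, 0.02, 0.02, 0.02, 0.02, 0.02, 0.02, 0.02, 0.02, 0.02], "tx":[0, 0, 0, 0.788, 0.788, 0.788, 0.788, 0.788, 0.788, 0.788, 0.788, 0.788, 0.788, 0.788, 0, 0, 0, 0], "ty":[0, 0, 0, -0.064, -0.064, -0.064, -0.064, -0.064, -0.064, -0.064, -0.064, -0.064, -0.064, -0.064, 0, 0, 0, 0], "tz":[-0.7, -0.7, -0.5, 0, 0, 0, 0, 0, 0, 0, 0, 0, 0, 0, 0, 0, 0, 0], "spin":[0, 0, 0, 0, 0, 0, 0, 0, 0, 0, 0, 0, 0, 0, -0.0557, -0.0557, 0, 0]}' | python3 inch.py 25
python3 - <<'E'
from h import *
go(.4845,.3873,.115,97.5)
E
```

```text
t: 44.1
tool_pos: [0.4849, 0.3875, 0.29]
orientation: [-2.074, -2.359, 0.0]
force: [-0.7, -0.8, -2.6]
opening: 0.0382
gripper_force: 24.9
t 44.1 pos [0.4849 0.3875 0.29  ] xyaw 97.3 tilt [-0. -0. -1.] q1,6 [0.59 0.46] open 0.0382 gf 24.9 F [-0.7 -0.8 -2.6]
tool d [-0.0002 -0.0004  0.175 ] turn -0.003
```

Converted, 0.04 m is 0.8, 0.015 m is 0.3, -0.003 rad / 1.5708 = -0.0019.

```bash
echo '{"aperture":[0.02, 0.02, 0.02, 0.02, 0.02, 0.02, 0.02], "tx":[0, 0, 0, 0, 0, 0, 0], "ty":[0, 0, 0, 0, 0, 0, 0], "tz":[0.8, 0.8, 0.8, 0.8, 0.3, 0, 0], "spin":[0, 0, 0, 0, -0.0019, 0, 0]}' | python3 inch.py 25
python3 - <<'E'
from h import *
go(.4845,.3873,.1053,97.5)
E
echo '{"aperture":[0.02, 0.02, 0.02, 0.02], "tx":[0, 0, 0, 0], "ty":[0, 0, 0, 0], "tz":[0.1, 0.06, 0, 0], "spin":[0, 0, 0, 0]}' | python3 inch.py 25
python3 - <<'E'
from h import *
go(.4845,.3873,.1053,97.5)
E
```

```text
t: 44.8
tool_pos: [0.4859, 0.388, 0.1171]
orientation: [2.069, 2.364, 0.003]
force: [-0.2, 0.0, -1.0]
opening: 0.038
gripper_force: 24.9
t 44.8 pos [0.4859 0.388  0.1171] xyaw 97.6 tilt [ 0.002  0.001 -1.   ] q1,6 [0.59 0.46] open 0.038 gf 24.9 F [-0.2  0.  -1. ]
tool d [-0.0006 -0.0015  0.0118] turn 0.002
t: 45.2
tool_pos: [0.4851, 0.3878, 0.1077]
orientation: [2.068, 2.365, 0.001]
force: [0.3, -0.1, -2.0]
opening: 0.0378
gripper_force: 24.9
t 45.2 pos [0.4851 0.3878 0.1077] xyaw 97.7 tilt [ 0.001  0.    -1.   ] q1,6 [0.59 0.46] open 0.0378 gf 24.9 F [ 0.3 -0.1 -2. ]
tool d [-0.0004 -0.0007  0.0024] turn 0.003
```

Converted, 0.0015 m is 0.03, 0.001 m is 0.02, 0.003 rad / 1.5708 = 0.0019.

```bash
echo '{"aperture":[0.02, 0.02, 0.02, 0.02], "tx":[-0.008, 0, 0, 0], "ty":[-0.014, 0, 0, 0], "tz":[0.03, 0.02, 0, 0], "spin":[0.0019, 0, 0, 0]}' | python3 inch.py 25
echo '{"aperture":[0.05, 0.06, 0.06, 0.06, 0.06, 0.06, 0.06, 0.05, 0.05, 0.05, 0.05, 0.05, 0.05, 0.05, 0.05, 0.05, 0.05, 0.05, 0.05, 0.05], "tx":[0, 0, 0, 0, 0, 0, 0, -0.8, -0.8, 0, 0, 0, 0, 0, 0, 0, 0, 0, 0, 0], "ty":[0, 0, 0, 0, 0, 0, 0, 0, 0, 0, 0, 0, 0, 0, 0, 0, 0, 0, 0, 0], "tz":[0, 0, 0, -0.6, -0.8, -0.8, -0.8, 0, 0, 0, 0, 0, 0, 0, 0, 0, 0, 0, 0, 0], "spin":[0, 0, 0, 0, 0, 0, 0, 0.091, 0.091, 0.091, 0.091, 0.091, 0.091, 0.091, 0.091, 0.091, 0.091, 0.091, 0.0955, 0]}' | python3 inch.py 25
python3 - <<'E'
from h import *
go(.5693,-.05,.22,-1.4)
E
```

```text
t: 45.6
tool_pos: [0.4843, 0.3872, 0.1052]
orientation: [2.071, 2.362, 0.0]
force: [-2.2, -1.0, 4.8]
opening: 0.0379
gripper_force: 24.9
t: 47.6
tool_pos: [0.489, 0.3074, 0.2545]
orientation: [3.141, -0.038, -0.0]
force: [0.3, 0.5, 0.2]
opening: 0.0498
gripper_force: 0.0
t 47.6 pos [0.489  0.3074 0.2545] xyaw -1.4 tilt [-0. -0. -1.] q1,6 [0.47 2.07] open 0.0498 gf 0.0 F [0.3 0.5 0.2]
tool d [0.0888 0.3554 0.0345] turn 0.001
```

Converted, 0.0444 m is 0.888, 0.0111 m is 0.222.

```bash
echo '{"aperture":[0.034, 0.034, 0.034, 0.034, 0.034, 0.034, 0.034, 0.034, 0.034, 0.034], "tx":[0.222, 0.222, 0.222, 0.222, 0.222, 0.222, 0.222, 0.222, 0, 0], "ty":[0.888, 0.888, 0.888, 0.888, 0.888, 0.888, 0.888, 0.888, 0, 0], "tz":[0, 0, 0, 0, 0, 0, 0, 0, 0, 0], "spin":[0, 0, 0, 0, 0, 0, 0, 0, 0, 0]}' | python3 inch.py 40
python3 - <<'E'
from h import *
go(.5693,-.05,.0853,-1.4)
C=cams();S=C["scene"];T=C["top"]
print([(u,b) for a,u,b,_ in blobs(mask(S["image"],"yellow"),100)],[(u,b) for a,u,b,_ in blobs(mask(T["image"],"yellow"),100)])
cv2.imwrite("pics/i.png",np.hstack([cv2.resize(S["image"][240:300,290:370,::-1],(400,300)),cv2.resize(T["image"][200:260,90:170,::-1],(400,300))]))
E
```

```text
t: 48.6
tool_pos: [0.5701, -0.0504, 0.2544]
orientation: [-3.141, 0.032, 0.001]
force: [0.7, -0.3, -0.1]
opening: 0.0337
gripper_force: 0.0
t 48.6 pos [ 0.5701 -0.0504  0.2544] xyaw -1.2 tilt [-0.  0. -1.] q1,6 [-0.18  1.41] open 0.0337 gf 0.0 F [ 0.7 -0.3 -0.1]
tool d [-0.0008 -0.0003  0.1691] turn 0.004
[(array([142., 100.]), array([100,  69,  86,  63], dtype=int32)), (array([113.7, 133. ]), array([104, 126,  24,  18], dtype=int32)), (array([338.6, 266.8]), array([328, 253,  22,  29], dtype=int32))] [(array([432.6,  74.7]), array([421,  60,  23,  31], dtype=int32)), (array([480.4, 134.9]), array([434,  79,  78, 119], dtype=int32)), (array([290.,  90.]), array([284,  84,  13,  13], dtype=int32)), (array([113.7, 227.8]), array([101, 219,  26,  18], dtype=int32))]
```

View pics/i.png

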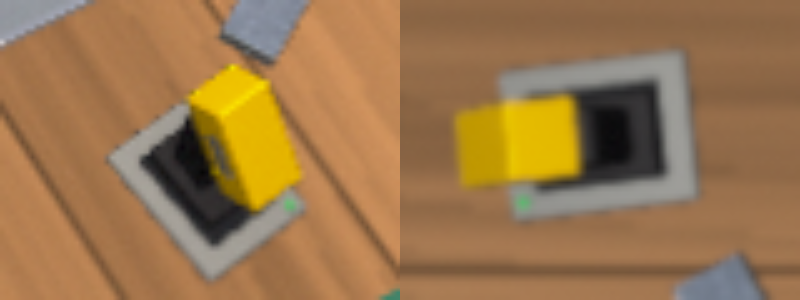

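Scanner is back on the dock, standing, within about 2 mm of where it was (yellow at (338.6,266.8) and (113.7,227.8)).

Converted, 0.04 m is 0.8, 0.03 m is 0.6.

```bash
echo '{"aperture":[0.034, 0.034, 0.034, 0.034, 0.034, 0.034, 0.034, 0, 0, 0, 0], "tx":[-0.02, 0, 0, 0, 0, 0, 0, 0, 0, 0, 0], "ty":[0, 0, 0, 0, 0, 0, 0, 0, 0, 0, 0], "tz":[0.8, 0.8, 0.8, 0.6, 0.38, 0, 0, 0, 0, 0, 0], "spin":[0, 0, 0, 0, 0, 0, 0, 0, 0, 0, 0]}' | python3 inch.py 40
echo '{"aperture":[0, 0, 0, 0, 0, 0, 0, 0, 0, 0, 0, 0, 0, 0, 0, 0, 0, 0], "tx":[0, 0, 0, 0, 0, 0, 0, 0, 0, 0, 0, 0, 0, 0, 0, 0, 0, 0], "ty":[-0.06, -0.12, -0.2, -0.24, -0.24, -0.24, -0.24, -0.24, -0.24, -0.24, -0.2, -0.16, -0.1, -0.06, -0.04, -0.04, 0, 0], "tz":[0, 0, 0, 0, 0, 0, 0, 0, 0, 0, 0, 0, 0, 0, 0, 0, 0, 0], "spin":[0, 0, 0, 0, 0, 0, 0, 0, 0, 0, 0, 0, 0, 0, 0, 0, 0, 0]}' | python3 inch.py 40
python3 - <<'E'
from h import *
tool()
E
```

```text
t: 49.8
tool_pos: [0.5701, -0.0497, 0.087]
orientation: [3.141, -0.034, 0.004]
force: [-0.9, 1.3, 5.3]
opening: 0.0132
gripper_force: 40.0
t: 51.6
tool_pos: [0.5732, 0.0803, 0.087]
orientation: [3.137, -0.035, 0.004]
force: [-0.5, -14.2, 7.4]
opening: 0.0139
gripper_force: 40.0
t 51.6 pos [0.5732 0.0803 0.087 ] xyaw -1.3 tilt [ 0.002 -0.004 -1.   ] q1,6 [0.05 1.65] open 0.0139 gf 40.0 F [ -0.5 -14.2   7.4]
```

Converted, -0.05 m is -1, -0.023 m is -0.46.

```bash
echo '{"aperture":[0.034, 0.034, 0.034, 0.034, 0.034, 0.034, 0.034, 0.034, 0.034, 0.034], "tx":[0, 0, 0, 0, 0, -0.84, -0.84, -0.84, -0.84, 0], "ty":[0.04, 0, 0, 0, 0, -0.46, -0.46, -0.46, -0.48, 0], "tz":[0, 0, -0.6, -1, -1, 0, 0, 0, 0, 0], "spin":[0, 0, 0, 0, 0, 0, 0, 0, 0, 0]}' | python3 inch.py 40
echo '{"aperture":[0.034, 0.034, 0.034, 0.034, 0.034, 0.034, 0.034, 0.034, 0.034, 0.034, 0.034, 0.034, 0.034], "tx":[0, 0, 0, 0, 0, 0, 0, 0, 0, 0, 0, 0, 0], "ty":[0, 0, 0, 0, 0, 0, 0, 0, 0, 0, 0, 0, 0], "tz":[0, 0, 0, 0, 0, 0, 0, 0, 0, 0, 0, 0, 0], "spin":[-0.091, -0.091, -0.091, -0.091, -0.091, -0.091, -0.091, -0.091, -0.091, -0.091, -0.091, 0, 0]}' | python3 inch.py 40
python3 - <<'E'
from h import *
go(.4076,.1771,.106,89)
C=cams();tubes(C)
E
```

```text
t: 52.6
tool_pos: [0.4017, 0.1805, 0.215]
orientation: [-3.14, 0.027, 0.004]
force: [0.2, 0.6, -0.1]
opening: 0.0342
gripper_force: 0.0
t: 53.9
tool_pos: [0.4062, 0.1779, 0.2155]
orientation: [-2.247, -2.195, 0.0]
force: [0.6, -0.2, 0.7]
opening: 0.0339
gripper_force: 0.0
t 53.9 pos [0.4062 0.1779 0.2155] xyaw 88.7 tilt [-0.  0. -1.] q1,6 [0.3  0.32] open 0.0339 gf 0.0 F [ 0.6 -0.2  0.7]
tool d [-0.0008  0.0015  0.1095] turn -0.006
red None
green None
blue None
```

Down onto the wing, grip, lift about 8 mm, turn back.

Converted, 0.03 m is 0.6, 0.0195 m is 0.39.

```bash
echo '{"aperture":[0.034, 0.034, 0.034, 0.034, 0.034, 0, 0, 0, 0, 0, 0, 0, 0, 0], "tx":[-0.016, 0, 0, 0, 0, 0, 0, 0, 0, 0, 0, 0, 0, 0], "ty":[0.02, 0, 0, 0, 0, 0, 0, 0, 0, 0, 0, 0, 0, 0], "tz":[0.6, 0.6, 0.6, 0.39, 0, 0, 0, 0, 0, -0.06, -0.06, -0.05, 0, 0], "spin":[0, 0, 0, 0, 0, 0, 0, 0, 0, 0, 0, 0, 0, 0]}' | python3 inch.py 45
python3 - <<'E'
from h import *
tool()
E
```

```text
t: 55.4
tool_pos: [0.4075, 0.1774, 0.1146]
orientation: [2.242, 2.2, 0.002]
force: [6.1, 2.3, -8.9]
opening: 0.0137
gripper_force: 45.0
t 55.4 pos [0.4075 0.1774 0.1146] xyaw 88.9 tilt [ 0.002  0.001 -1.   ] q1,6 [0.29 0.31] open 0.0137 gf 45.0 F [ 6.1  2.3 -8.9]
```

Converted, 0.11 rad / 1.5708 = 0.07.

```bash
echo '{"aperture":[0, 0, 0, 0, 0, 0, 0, 0, 0, 0, 0, 0, 0, 0, 0, 0, 0], "tx":[0, 0, 0, 0, 0, 0, 0, 0, 0, 0, 0, 0, 0, 0, 0, 0, 0], "ty":[0, 0, 0, 0, 0, 0, 0, 0, 0, 0, 0, 0, 0, 0, 0, 0, 0], "tz":[0, 0, 0, 0, 0, 0, 0, 0, 0, 0, 0, 0, 0, 0, 0, 0, 0], "spin":[0.07, 0.07, 0.07, 0.07, 0.07, 0.07, 0.07, 0.07, 0.07, 0.07, 0.07, 0.07, 0.07, 0.07, 0.0216, 0, 0]}' | python3 inch.py 45
python3 - <<'E'
from h import *
tool()
E
echo '{"aperture":[0, 0, 0, 0, 0, 0, 0], "tx":[0, 0, 0, 0, 0, 0, 0], "ty":[0, 0, 0, 0, 0, 0, 0], "tz":[0.08, 0.1, 0.1, 0.08, 0.04, 0, 0], "spin":[0, 0, 0, 0, 0, 0, 0]}' | python3 inch.py 45
python3 - <<'E'
from h import *
tool()
E
```

```text
t: 57.1
tool_pos: [0.4064, 0.1784, 0.1141]
orientation: [-3.139, 0.035, 0.002]
force: [1.9, 7.4, -9.0]
opening: 0.0136
gripper_force: 45.0
t 57.1 pos [0.4064 0.1784 0.1141] xyaw -1.3 tilt [-0.001  0.002 -1.   ] q1,6 [0.3  1.89] open 0.0136 gf 45.0 F [ 1.9  7.4 -9. ]
t: 57.8
tool_pos: [0.4069, 0.1785, 0.0959]
orientation: [-3.139, 0.035, 0.0]
force: [-5.6, 5.7, 7.2]
opening: 0.0141
gripper_force: 45.0
t 57.8 pos [0.4069 0.1785 0.0959] xyaw -1.3 tilt [-0.     0.003 -1.   ] q1,6 [0.3  1.89] open 0.0141 gf 45.0 F [-5.6  5.7  7.2]
```

Converted, -0.05 m is -1, 0.042 m is 0.84.

```bash
echo '{"aperture":[0.034, 0.034, 0.034, 0.034, 0.034, 0.034, 0.034, 0.034, 0.034, 0.034, 0.034], "tx":[0, 0, 0, 0, 0, 0, 0.84, 0.84, 0.84, 0.84, 0], "ty":[0, 0, 0, 0, 0, 0, 0.46, 0.46, 0.46, 0.52, 0], "tz":[0, 0, 0, -0.6, -1, -0.8, 0, 0, 0, 0, 0], "spin":[0, 0, 0, 0, 0, 0, 0, 0, 0, 0, 0]}' | python3 inch.py 40
python3 - <<'E'
from h import *
go(.572,.0803,.085,-1.4)
C=cams();T=C["top"];S=C["scene"]
for n in C:
  print(n,[(u,b) for a,u,b,_ in blobs(mask(C[n]["image"],"red"),40) if 180<b[0]<350 and b[1]>190])
cv2.imwrite("pics/j.png",np.hstack([cv2.resize(S["image"][180:270,220:360,::-1],(400,600)),cv2.resize(T["image"][140:290,150:250,::-1],(400,600))]))
E
```

```text
t: 58.9
tool_pos: [0.5757, 0.0745, 0.2122]
orientation: [3.14, -0.041, -0.004]
force: [-2.0, -0.5, -0.4]
opening: 0.0339
gripper_force: 0.0
t 58.9 pos [0.5757 0.0745 0.2122] xyaw -1.5 tilt [-0.002 -0.002 -1.   ] q1,6 [0.04 1.64] open 0.0339 gf 0.0 F [-2.  -0.5 -0.4]
tool d [-0.0035 -0.0059  0.1272] turn -0.002
scene [(array([319.7, 202.9]), array([313, 197,  14,  12], dtype=int32)), (array([239.9, 355.9]), array([236, 352,   9,   9], dtype=int32))]
top []
```

View pics/j.png

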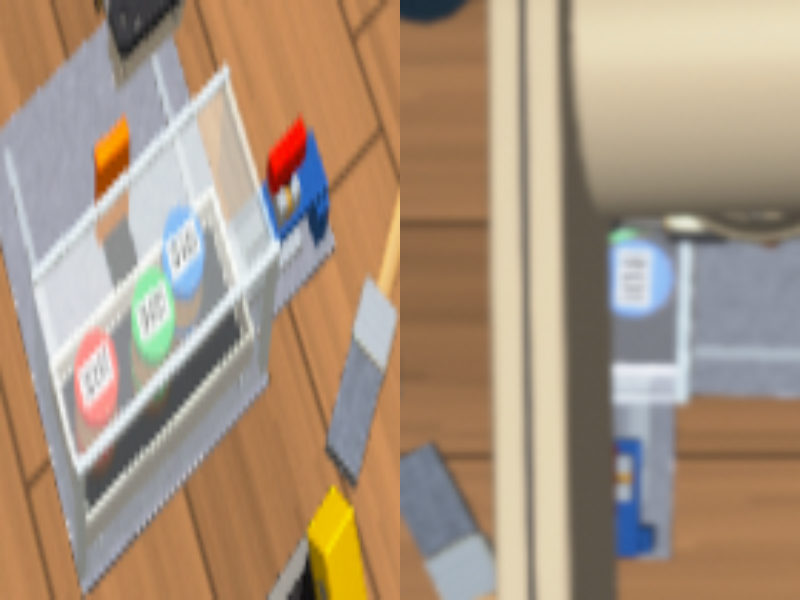

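Knob blob in the scene image is at (319.7,202.9), exactly its starting down-and-locked place. The tray is home with all three tubes upright, and the gripper is clear of everything.

Converted, -0.04 m is -0.8.

```bash
echo '{"aperture":[0.034, 0.034, 0.034], "tx":[0, 0, 0], "ty":[0, 0, 0], "tz":[-0.8, 0, 0], "spin":[0, 0, 0]}' | python3 inch.py 40; python3 -c "
from plant import robot
print(robot.close_job())"
```

```text
t: 59.3
tool_pos: [0.5729, 0.0794, 0.2568]
orientation: [-3.141, 0.033, -0.006]
force: [-0.4, -0.2, -0.6]
opening: 0.0341
gripper_force: 0.0
the job is handed in; nothing more can be done
None
```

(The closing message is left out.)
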